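Open the splash shield and tip the measuring cells into the bin

ROBOT

A 6-joint arm with a two-finger parallel gripper is mounted at the origin on the work surface. World frame = base frame: x ahead of the robot, y to its left, z up, the work surface at z = 0. Lengths are in mm, angles in rad, forces in N, time in s.
With the tool pointing down it reaches from about 350 to 975 mm from the base axis. Payload 7.1 kg.
Tool frame: the origin (TCP) lies on the mounting face of the last link; the fingertips stand 182 mm ahead of it and the grasp point (between the pads) lies 163 mm ahead of it (ctrl.tcp_to_tips is the distance from the TCP to the fingertips, in mm); z points along the fingers, y is the direction in which the jaws open and shut (so a half turn about z gives the same grasp; the last joint's range is limited). The gripper opens to 88 mm and grips with 3 to 60 N. Pads are 20 mm wide; open, the fingers measure 115 mm over their backs; the gripper's body (75 mm by 178 mm) begins 61 mm behind the grasp point.
Start: joints at [1.197, 0.423, 1.63, -0, 1.089, -0.019], TCP at [217.095, 586.068, 404.675] pointing down, gripper open.
Joint ranges: [-3, 3], [-0.9, 2.11], [0.09, 2.58], [-1.31, 4.45], [0.11, 2.69], [-2.54, 2.54]. Speed limits (rad/s): [2.39, 2.39, 3.01, 3.14, 3.14, 3.14].

INTERFACE

Orientations are given as a rotation vector (axis times angle).
In Python, from workcell import ctrl gives the robot as it stands. The module is installed in compiled form; this text tells all that it offers.
- The arm moves only by the tool send_rows, never from a script. Its argument "commands" is a list of rows, each an object with "translation": the shift along the world's x, y, z normalised to -1 to 1, where 1 is 0.1 m, a list of three; "twist": the turn, a rotation vector about the world's x, y, z normalised to -1 to 1, where 1 is 0.5 rad, a list of three. A call has exactly 10 rows; each row is the pose to reach, as a shift and turn from the pose commanded when the call began; what a row does not reach only later rows make up. A row lasts 1/10 s, in which the tool goes at most 50 mm and 8.59 degrees, less where a joint would pass 70% of its speed; a pose out of reach is approached as far as the arm can. A call with a number of a shift or a turn outside -1 to 1 is refused whole. A call with a gripper value outside its range is refused whole. "grip" is the closure, from -1 (fully open) to 1 (shut), set as the call begins (left out, the last holds). The fingers move at their own pace and stop on an object; the grip force is fixed at half the most. Time passes only in rows, so rows that repeat a pose let the fingers close, or fill a call up. It gives the time, the measured TCP pose, the force and the opening at its end, in the units of the state.
- ctrl.get_obs(): the state, without advancing time (a new reading comes with each control period).
- ctrl.get_image(name): name is "side" or "top" or "wrist"; returns a dict with "img" (420x560x3 uint8, red, green, blue), "intrinsics" (3x3 intrinsics, pixels), "dist" ([k1, k2, p1, p2, k3] as OpenCV has them; the pictures are not rectified), "cam_to_world" (4x4, takes a point from camera to world coordinates). Camera axes: x right, y down, z forward; pixel columns grow to the right and rows downward; lengths in mm; the calibration is good to about 2 mm. A picture is of the moment at which its call begins. There is no depth.
- ctrl.close_job(): hands the job in, once; it reports no verdict.
The state is a dict: "t": time; "qpos": joint angles; "qvel": joint speeds; "joint_torque": joint torques, N m; "ee_pos": TCP position; "orientation": TCP orientation; "ft_force": force on the tool from outside, world axes, zero at the start; "moment": the same for the moment, N m; "width": finger opening in mm.
Only numpy, scipy, OpenCV 4.12 (cv2) and the standard library are available. Lean on these libraries where they do the work, as an engineer would, in place of code of your own. Each camera call takes 0.05 s, during which the arm holds its last target. There are 200 camera calls.

TASK

First put the dropper bottle that was left standing in front of the splash shield back into the enamel pan beside the other two, gently and upright. Then push the shield's sash up by its bottom rail until the rail's underside is level with the pointer on the left post, and, reaching in under it, push down the end of the tipping trough that is over the rectangular bin so that all three cells slide into the bin. Leave the sash at the mark and everything else standing where it is.

Things in the scene. Friction and masses are not known exactly. Their poses are not given: they have to be found in the camera images.
- bottle_mid (a point): amber dropper bottle to be put back, upright on the bench before the shield, 113 mm tall, 0.13 kg: body 46 mm across up to 44 mm, shoulder narrowing to 25 mm at 57 mm, black screw collar 25 mm across from 57 to 84 mm (grip here from above), rubber bulb 17 mm across up to 113 mm. This point is on its axis 56 mm above its underside; z axis up
- spare1_mid (a point): one of two further dropper bottles of the same kind, which stand in the enamel pan and stay there; this point is on its axis 56 mm above its underside
- spare2_mid (a point): the other of the two dropper bottles that stand in the enamel pan and stay there; same point
- pan_in (a point): shallow white enamel pan with a blue rim, 170 mm (its x) by 230 mm (its y), 20 mm high, walls 4 mm, fixed; to the left or the right of the robot. This point is the centre of its inner floor, 4 mm above the bench
- flask_mid (a point): conical glass flask, a bystander on the bench before the shield, beside the dropper bottle: 64 mm across at the base, 94 mm tall; this point is at its middle, 47 mm above its underside
- rack: bystander: fixed rack of stoppered tubes, 100 mm (its x) by 200 mm (its y), 134 mm high, on the side opposite the enamel pan; origin under its centre on the bench
- shield: upright splash shield across the robot's front: aluminium posts 28 mm square at y = +-240 mm of its frame, header at 620 mm height, feet 30 mm wide under the posts from 20 mm before to 180 mm behind the sash plane. Fixed. Origin on the bench midway between the posts, in the sash plane; x axis points away from the robot, y to the left along it, z up
- sash_edge (a point): middle of the underside of the sash's bottom rail. The sash is a clear pane 440 mm wide and 210 mm high sliding up and down between the posts; its bottom rail is a steel bar 18 mm thick (x) and 18 mm high with rounded edges, open underneath, so it can be pushed up from below anywhere along its length
- sash (a joint): height of the sash above its lower stop, m; range 0 to 0.25; the rail's underside is 80 mm above the bench at 0. Counterbalanced with about 4 N of friction (and some damping): it stays where it is left
- mark_line (a point): height mark: black plastic clip round the left (+y) post of the shield with a flat pointer, somewhere between 275 and 305 mm above the bench; it marks where the underside of the sash's bottom rail is to be. This point is at the pointer's middle height, on the post's axis. It is only clipped on: do not shift it
- trough_hinge (a point): centre of the steel tipping trough behind the sash, on its hinge axis, 128 mm above the bench; the frame tips with it. 200 mm long (its y), 74 mm wide (its x), open at both ends, front and back walls up to 28 mm above the axis, floor 6 mm above the axis. It tips left-right like a seesaw about its x axis, on a fixed pedestal under its middle
- trough_lip (a point): middle of the top face of the flat push lip along the whole 200 mm front (robot side) of the trough: 32 mm wide (x), 4 mm thick, 53 mm before the hinge axis point and, when level, 6 mm above it. Push it down near an end to lower that end
- trough (a joint): tip of the trough, rad: 0 level, positive with its +y (left) end down; stops at -0.65 and 0.65. A slight friction holds it where it is left (about 1 N at its end). The cells begin to slide at about 0.27 to 0.4 rad
- bin_in (a point): white plastic rectangular bin, 130 mm (x) by 130 mm (y), 40 mm high, walls 4 mm, standing on the bench under the left or right end of the trough; this point is the centre of its inner floor
- dish_mid (a point): bystander: round glass dish, 90 mm across, 45 mm high, under the trough's other end; this point is at its middle, 22 mm above its underside
- bottle: the same dropper bottle, origin at the centre of its underside
- cell0: glass measuring cell with a white cap, a 12.5 x 12.5 x 46 mm square bar, 12 g, lying along the trough's length; origin at the centre of its underside, y axis along it
- cell1: glass measuring cell with a white cap, a 12.5 x 12.5 x 46 mm square bar, 12 g, lying along the trough's length; origin at the centre of its underside, y axis along it
- cell2: glass measuring cell with a white cap, a 12.5 x 12.5 x 46 mm square bar, 12 g, lying along the trough's length; origin at the centre of its underside, y axis along it

How it is judged (in metres and radians):
On the way, in this order (a step that is already met when the one before it is completed fails the run):
1. the dropper bottle stands upright and released in the enamel pan (x of bottle_mid in the frame of pan_in between -0.068 and 0.068 m and y of bottle_mid in the frame of pan_in between -0.098 and 0.098 m and z of bottle_mid in the frame of pan_in between 0.048 and 0.064 m and angle between bottle_mid's own z axis and vertical below 0.12 rad and linear speed of bottle below 0.03 m/s and contact force between bottle and the fingers below 0.05 N), for 0.2 s.
2. the sash's rail is level with the mark, within 9 mm, and still (z of sash_edge in the frame of mark_line between -0.009 and 0.009 m and velocity of joint sash between -0.01 and 0.01 m/s), for 0.2 s.
3. all three cells lie in the rectangular bin, the sash still at the mark (all of step 2 and x of cell0 in the frame of bin_in between -0.063 and 0.063 m and y of cell0 in the frame of bin_in between -0.063 and 0.063 m and z of each of cell0, cell1, cell2 in the frame of bin_in below 0.036 m and x of cell1 in the frame of bin_in between -0.063 and 0.063 m and y of cell1 in the frame of bin_in between -0.063 and 0.063 m and x of cell2 in the frame of bin_in between -0.063 and 0.063 m and y of cell2 in the frame of bin_in between -0.063 and 0.063 m), for 0.2 s.
At the end, for the whole second after the job is handed in: The dropper bottle stands upright (within 7 degrees), released and at rest on the floor of the enamel pan; the underside of the sash's bottom rail is within 9 mm of the height of the mark and still; all three cells lie inside the rectangular bin, below its rim (all of step 1 and all of step 3); the robot touches nothing.
It fails at once if a bystander (flask, dish or one of the bottles in the pan) is shifted by more than 30 mm or tipped over (distance of any of flask_mid, dish_mid, spare1_mid, spare2_mid from where it was at the start of the episode above 0.03 m).
It fails at once if the bin is shifted by more than 30 mm (distance of bin_in from where it was at the start of the episode above 0.03 m).
It fails at once if the mark is shifted by more than 6 mm (distance of mark_line from where it was at the start of the episode above 0.006 m).
It fails at once if the dropper bottle tips over (more than 45 degrees) (angle between bottle_mid's own z axis and vertical above 0.785 rad).
It fails at once if the dropper bottle is dropped (falls free by more than about 20 mm) (linear speed of bottle above 0.65 m/s and contact force between bottle and the fingers below 0.05 N).
It also fails if it takes over 64 s, if anything falls off the work surface, if the arm or the gripper's body presses on something with over 40 N, if the wrist force passes 120 N, or if a joint passes its speed limit or range.

## Working session

There is one attempt and no reset: what is moved stays moved. The work goes in short steps, Python scripts to look and compute and a tool call to move; the robot and the scene stay as the last step left them, time stands still between calls to the robot, and variables do not carry over. Pictures are saved under pics/ and viewed, about 8 in all and at most 12, crops included, and the job is handed in when it is done.

Besides the shell and the picture viewer there is one more tool, called after "Emit:" as name(argument=value, ...) on one line, values as JSON. send_rows: Moves the arm, as the interface text tells. Its arguments: {"type":"object","properties":{"commands":{"type":"array","items":{"type":"object","properties":{"translation":{"type":"array","items":{"type":"number"}},"twist":{"type":"array","items":{"type":"number"}}}}},"grip":{"type":"number"}},"required":["commands"]}

```bash
mkdir -p pics; cat > h.py <<'E'
import numpy as np, cv2, pickle
from workcell import ctrl
def snap(n,tag):
    d=ctrl.get_image(n); pickle.dump(d,open(f'pics/{tag}.pkl','wb'))
    cv2.imwrite(f'pics/{tag}.png',d['img'][:,:,::-1]); return d
def load(tag): return pickle.load(open(f'pics/{tag}.pkl','rb'))
def ray(d,u,v):
    p=cv2.undistortPoints(np.array([[[u,v]]],float),np.array(d['intrinsics'],float),np.array(d['dist'],float))[0,0]
    T=np.array(d['cam_to_world']); r=T[:3,:3]@[p[0],p[1],1]; return T[:3,3],r/np.linalg.norm(r)
def onz(d,u,v,z):
    o,r=ray(d,u,v); return (o+r*(z-o[2])/r[2]).round(1)
def onx(d,u,v,x):
    o,r=ray(d,u,v); return (o+r*(x-o[0])/r[0]).round(1)
def two(d1,p1,d2,p2):
    o1,r1=ray(d1,*p1);o2,r2=ray(d2,*p2)
    s=np.linalg.lstsq(np.c_[r1,-r2],o2-o1,rcond=None)[0]
    a=o1+r1*s[0];b=o2+r2*s[1]; return ((a+b)/2).round(1),np.linalg.norm(a-b).round(1)
def proj(d,P):
    T=np.linalg.inv(np.array(d['cam_to_world'])); r,_=cv2.Rodrigues(T[:3,:3])
    return cv2.projectPoints(np.array(P,float).reshape(-1,1,3),r,T[:3,3],np.array(d['intrinsics'],float),np.array(d['dist'],float))[0][:,0].round(1)
E
python3 - <<'E'
from h import *
import json
o=ctrl.get_obs(); print(o['t'],o['ee_pos'],o['orientation'],o['ft_force'],o['width'])
for n in('side','top','wrist'):
    d=snap(n,n+'0'); print(n,np.array(d['cam_to_world']).round(2).tolist())
a=[load(n+'0')['img'] for n in('side','top')]
cv2.imwrite('pics/st.png',np.hstack(a)[:,:,::-1])
E
```

```text
0.0 [217.00710899 585.84221866 403.93478997] [-5.54318985e-01 -3.09203317e+00  2.26133736e-03] [ 0.83374108 -0.33193025  0.60841997] 88.0236207596306
side [[0.79, -0.49, 0.37, -20.54], [-0.62, -0.63, 0.47, -693.11], [0.0, -0.6, -0.8, 1336.67], [0.0, 0.0, 0.0, 1.0]]
top [[-0.0, -0.99, 0.17, 357.91], [-1.0, 0.0, 0.0, 4.85], [-0.0, -0.17, -0.99, 1276.36], [0.0, 0.0, 0.0, 1.0]]
wrist [[0.35, 0.9, 0.27, 144.16], [0.94, -0.33, -0.1, 613.62], [-0.0, 0.29, -0.96, 384.25], [0.0, 0.0, 0.0, 1.0]]
```

View pics/side0.png

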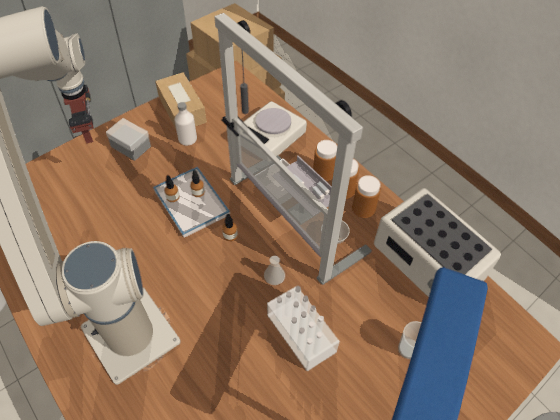

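View pics/top0.png

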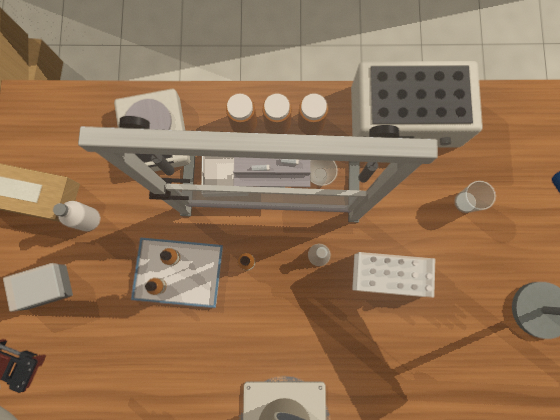

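Side: pan around (192,200), bottle at (230,228), flask (275,270), black clip on left post at about (232,128). Top: pan (178,273), bottle (246,261), bin at the left end (218,172), dish (322,170). Enlarging both views.

```bash
python3 - <<'E'
from h import *
for tag,(x0,y0,x1,y1),k in(('side0',(150,95,360,285),3.8),('top0',(125,130,345,310),3.6)):
    im=load(tag)['img'][y0:y1,x0:x1,::-1]
    im=cv2.resize(im,None,fx=k,fy=k,interpolation=cv2.INTER_CUBIC)[:600,:800].copy()
    for u in range((x0//20+1)*20,x1,20):
        cv2.line(im,(int((u-x0+.5)*k),0),(int((u-x0+.5)*k),8),(0,0,255),1);cv2.putText(im,str(u),(int((u-x0)*k)-10,20),0,.4,(0,0,255),1)
    for v in range((y0//20+1)*20,y1,20):
        cv2.line(im,(0,int((v-y0+.5)*k)),(8,int((v-y0+.5)*k)),(0,0,255),1);cv2.putText(im,str(v),(10,int((v-y0+.5)*k)+4),0,.4,(0,0,255),1)
    cv2.imwrite(f'pics/{tag}c.png',im)
E
```

```text
(no output)
```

View pics/side0c.png

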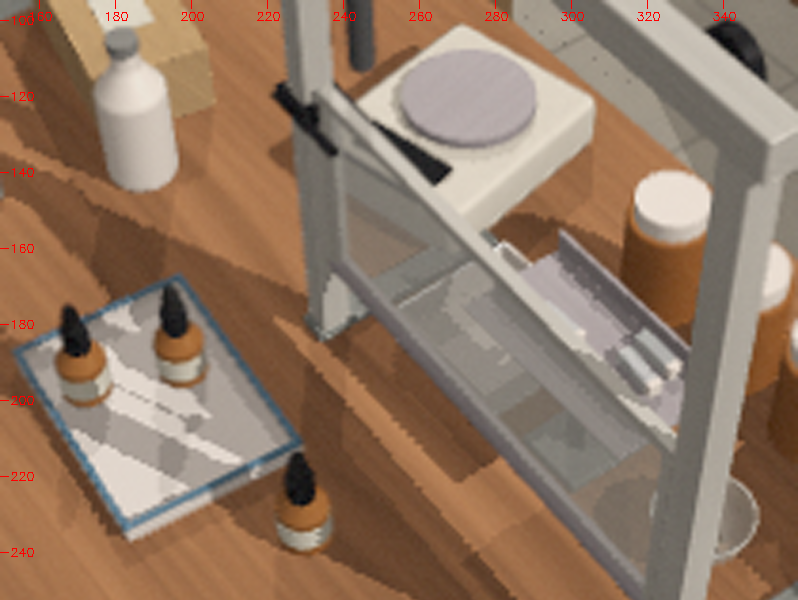

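View pics/top0c.png

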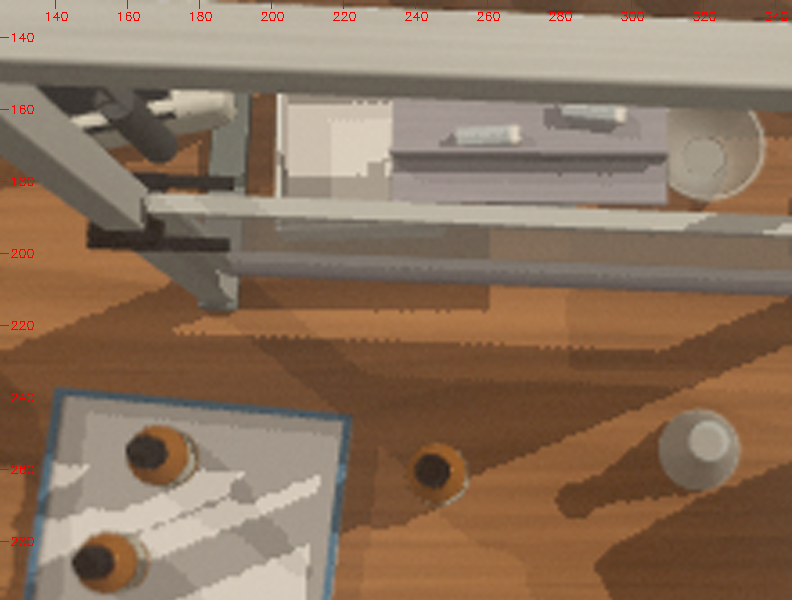

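Side crop: front pointer runs (224,118)–(238,134), bottle bulb top (228,214), pan corners (153,186),(197,168),(228,211),(183,234). Top crop: pointer (149,197)–(188,198), bottle bulb (245,260), flask (320,256), trough lip corners (233,185),(309,186). Triangulating.

```bash
python3 - <<'E'
from h import *
s,t,w=load('side0'),load('top0'),load('wrist0')
# dark blobs of bulbs in top and side
for n,d,box in(('side',s,(155,160,245,245)),('top',t,(140,240,265,305))):
    x0,y0,x1,y1=box; m=(d['img'].max(2)<60)[y0:y1,x0:x1].astype('u1')
    k,_,st,c=cv2.connectedComponentsWithStats(m)
    print(n,[(c[i].round(1)+[x0,y0],st[i].tolist()) for i in range(1,k) if st[i][4]>15])
T=lambda a,b:two(s,a,t,b)
print('bulb',T((228,214),(244.5,259.5)),onz(t,244.5,260,100),onz(s,228.5,216,110))
print('mark L',T((223.5,118),(149,197.5)),'R',T((237.5,134.5),(188,198)))
print('pan',[onz(t,*p,20) for p in((141,238.5),(221,246))],[onz(s,*p,20) for p in((153,186),(197,168),(228,211),(183,234.5))])
print('spares',onz(t,165.5,255,113),onz(t,151,286,113),onz(s,168,177,113),onz(s,194.5,170,113))
print('lip',[onz(t,*p,134) for p in((233.5,185.5),(310,186.5),(233.5,171),(310,172))])
print('rail',[onz(t,*p,98) for p in((190,202),(340,208))],[onz(s,*p,98) for p in((240,165),(318,250))])
print('dish rim',onz(t,322,170,45),'flask',onz(t,321,252,94),onz(s,275,259,94))
print('bin', [onz(t,*p,40) for p in((201,156),(202,192))])
print('postfoot',[onz(t,*p,0) for p in((191,216),)])
E
```

```text
side [(array([195., 177.]), [37, 10, 7, 14, 68]), (array([169.1, 182.5]), [11, 16, 8, 13, 66]), (array([228.4, 221. ]), [70, 54, 8, 14, 87])]
top [(array([165.3, 255.9]), [20, 12, 10, 8, 39]), (array([244.9, 260.5]), [101, 17, 9, 8, 54]), (array([149.8, 286.5]), [5, 43, 11, 7, 49])]
bulb (array([427.4, 100.5, 118.7]), np.float64(1.3)) [426.7 102.3 100. ] [428.1  98.8 110. ]
mark L (array([559.1, 300.8, 286.5]), np.float64(7.8)) R (array([555.1, 215.4, 285.2]), np.float64(1.0))
pan [array([491.9, 399.4,  20. ]), array([470.4, 175.1,  20. ])] [array([328.4, 420.7,  20. ]), array([492.6, 396.2,  20. ]), array([471.3, 174.5,  20. ]), array([304.9, 185.8,  20. ])]
spares [439.1 305.  113. ] [360.5 338.3 113. ] [361.2 344.8 113. ] [445.2 316.9 113. ]
lip [array([617.7, 130.6, 134. ]), array([614.7, -68.4, 134. ]), array([656.5, 131.2, 134. ]), array([653.5, -68.8, 134. ])]
rail [array([580.9, 249.7,  98. ]), array([ 564.2, -149.7,   98. ])] [array([581.8, 254.9,  98. ]), array([ 567.8, -153.7,   98. ])]
dish rim [ 682.3 -108.5   45. ] flask [447.7 -97.7  94. ] [451.8 -99.   94. ]
bin [array([725.1, 234.9,  40. ]), array([620.5, 229.1,  40. ])]
postfoot [array([558.6, 265.9,   0. ])]
```

Bottle at about (427,101); pan centre about (399,294); mark about z 286; trough lip x 617–650, y −68…131 with bin at +y. Place target (380,232). Moving over the bottle with the jaws along y.

Emit:
send_rows(commands=[{"translation": [0.042,-0.097,0],"twist": [0,0,0.014]},{"translation": [0.084,-0.194,0],"twist": [0,0,0.028]},{"translation": [0.126,-0.291,0],"twist": [0,0,0.043]},{"translation": [0.168,-0.388,0],"twist": [0,0,0.057]},{"translation": [0.21,-0.485,0],"twist": [0,0,0.071]},{"translation": [0.252,-0.582,0],"twist": [0,0,0.085]},{"translation": [0.294,-0.679,0],"twist": [0,0,0.1]},{"translation": [0.336,-0.776,0],"twist": [0,0,0.114]},{"translation": [0.378,-0.873,0],"twist": [0,0,0.128]},{"translation": [0.42,-0.97,0],"twist": [0,0,0.142]}], grip=-1)

```text
t: 1.15
ee_pos: [259.4, 488.2, 404.7]
orientation: [0.443, 3.11, 0.0]
ft_force: [-0.1, 0.2, -0.6]
width: 87.7
```

Emit:
send_rows(commands=[{"translation": [0.042,-0.097,0],"twist": [0,0,0.014]},{"translation": [0.084,-0.194,0],"twist": [0,0,0.028]},{"translation": [0.126,-0.291,0],"twist": [0,0,0.043]},{"translation": [0.168,-0.388,0],"twist": [0,0,0.057]},{"translation": [0.21,-0.485,0],"twist": [0,0,0.071]},{"translation": [0.252,-0.582,0],"twist": [0,0,0.085]},{"translation": [0.294,-0.679,0],"twist": [0,0,0.1]},{"translation": [0.336,-0.776,0],"twist": [0,0,0.114]},{"translation": [0.378,-0.873,0],"twist": [0,0,0.128]},{"translation": [0.42,-0.97,0],"twist": [0,0,0.142]}])

```text
t: 2.15
ee_pos: [301.4, 391.3, 404.7]
orientation: [0.333, 3.124, 0.0]
ft_force: [0.6, 1.3, -1.3]
width: 87.7
```

Emit:
send_rows(commands=[{"translation": [0.042,-0.097,0],"twist": [0,0,0.014]},{"translation": [0.084,-0.194,0],"twist": [0,0,0.028]},{"translation": [0.126,-0.291,0],"twist": [0,0,0.043]},{"translation": [0.168,-0.388,0],"twist": [0,0,0.057]},{"translation": [0.21,-0.485,0],"twist": [0,0,0.071]},{"translation": [0.252,-0.582,0],"twist": [0,0,0.085]},{"translation": [0.294,-0.679,0],"twist": [0,0,0.1]},{"translation": [0.336,-0.776,0],"twist": [0,0,0.114]},{"translation": [0.378,-0.873,0],"twist": [0,0,0.128]},{"translation": [0.42,-0.97,0],"twist": [0,0,0.142]}])

```text
t: 3.15
ee_pos: [343.4, 294.3, 404.7]
orientation: [0.222, 3.134, 0.0]
ft_force: [0.5, 0.2, 0.9]
width: 88.0
```

Emit:
send_rows(commands=[{"translation": [0.042,-0.097,0],"twist": [0,0,0.014]},{"translation": [0.084,-0.194,0],"twist": [0,0,0.028]},{"translation": [0.126,-0.291,0],"twist": [0,0,0.043]},{"translation": [0.168,-0.388,0],"twist": [0,0,0.057]},{"translation": [0.21,-0.485,0],"twist": [0,0,0.071]},{"translation": [0.252,-0.582,0],"twist": [0,0,0.085]},{"translation": [0.294,-0.679,0],"twist": [0,0,0.1]},{"translation": [0.336,-0.776,0],"twist": [0,0,0.114]},{"translation": [0.378,-0.873,0],"twist": [0,0,0.128]},{"translation": [0.42,-0.97,0],"twist": [0,0,0.142]}])

```text
t: 4.15
ee_pos: [385.4, 197.2, 404.7]
orientation: [0.11, 3.14, 0.0]
ft_force: [-0.9, -0.6, 0.3]
width: 87.9
```

Emit:
send_rows(commands=[{"translation": [0.042,-0.097,-0.07],"twist": [0,0,0.014]},{"translation": [0.084,-0.194,-0.14],"twist": [0,0,0.028]},{"translation": [0.126,-0.291,-0.21],"twist": [0,0,0.043]},{"translation": [0.168,-0.388,-0.28],"twist": [0,0,0.057]},{"translation": [0.21,-0.485,-0.35],"twist": [0,0,0.071]},{"translation": [0.252,-0.582,-0.42],"twist": [0,0,0.085]},{"translation": [0.294,-0.679,-0.49],"twist": [0,0,0.1]},{"translation": [0.336,-0.776,-0.56],"twist": [0,0,0.114]},{"translation": [0.378,-0.873,-0.63],"twist": [0,0,0.128]},{"translation": [0.42,-0.97,-0.7],"twist": [0,0,0.142]}])

```text
t: 5.15
ee_pos: [427.3, 100.2, 334.4]
orientation: [-0.001, 3.141, 0.0]
ft_force: [0.1, 0.0, -0.3]
width: 87.7
```

```bash
python3 - <<'E'
from h import *
o=ctrl.get_obs(); print(o)
w=snap('wrist','w1')
m=(w['img'].max(2)<60).astype('u1'); k,_,st,c=cv2.connectedComponentsWithStats(m)
print([(c[i].round(1),st[i].tolist()) for i in range(1,k) if st[i][4]>60])
print(proj(w,[[427,101,113],[427,101,84],[427,101,57]]))
E
```

```text
{'t': 5.15, 'qpos': array([ 2.03256641e-01,  2.62097439e-01,  2.08208073e+00,  2.81762604e-05,
        7.97230127e-01, -1.36828814e+00]), 'qvel': array([-0.23712259,  0.15169779,  0.01332348, -0.00310001, -0.16449592,
       -0.30393641]), 'joint_torque': array([ 1.46367621e+00, -3.84192860e+01, -2.02250594e+01, -3.21728548e-03,
        3.07246959e-01,  4.05449700e-01]), 'ee_pos': array([427.32485878, 100.22557244, 334.43875216]), 'orientation': array([-1.14467713e-03,  3.14141593e+00,  8.93636199e-05]), 'ft_force': array([ 0.09891985,  0.01164218, -0.3276033 ]), 'moment': array([ 0.0164042 , -0.05348403, -0.01325718]), 'width': 87.664325436103}
[(array([284.2, 225.5]), [268, 203, 34, 47, 1233]), (array([547.3, 238.9]), [532, 222, 28, 40, 819]), (array([264.5, 349.9]), [0, 253, 560, 167, 31995]), (array([376.4, 351.4]), [353, 350, 51, 4, 79]), (array([534.8, 416.8]), [488, 412, 72, 8, 295])]
[[279.1 242.1]
 [279.  227. ]
 [278.9 215.7]]
```

View pics/w1.png

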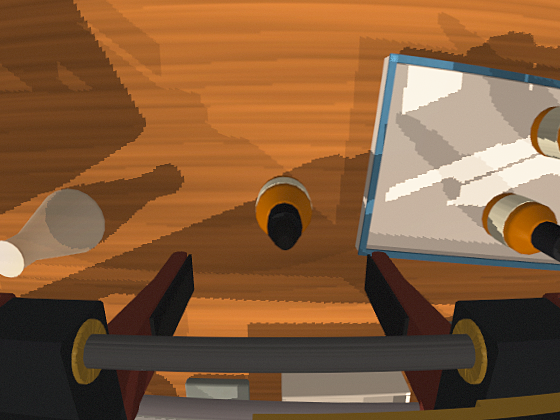

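Wrist: bottle between the jaws, bulb tip at (285,243), against the expected 279, so about +3 mm in y. Descend and grip.

Emit:
send_rows(commands=[{"translation": [0,0.03,-0.1]},{"translation": [0,0.03,-0.22]},{"translation": [0,0.03,-0.34]},{"translation": [0,0.03,-0.46]},{"translation": [0,0.03,-0.58]},{"translation": [0,0.03,-0.7]},{"translation": [0,0.03,-0.82]},{"translation": [0,0.03,-0.94]},{"translation": [0,0.03,-0.98]},{"translation": [0,0.03,-0.98]}])

```text
validation failed for argument at $.co...
```

Emit:
send_rows(commands=[{"translation": [0,0,0]},{"translation": [0,0,0]},{"translation": [0,0,0]},{"translation": [0,0,0]},{"translation": [0,0,0]},{"translation": [0,0,0]},{"translation": [0,0,0]},{"translation": [0,0,0]},{"translation": [0,0,0]},{"translation": [0,0,0]}], grip=1)

```text
validation failed for argument at $.co...
```

Emit:
send_rows(commands=[{"translation": [0,0.03,-0.1],"twist": [0,0,0]},{"translation": [0,0.03,-0.22],"twist": [0,0,0]},{"translation": [0,0.03,-0.34],"twist": [0,0,0]},{"translation": [0,0.03,-0.46],"twist": [0,0,0]},{"translation": [0,0.03,-0.58],"twist": [0,0,0]},{"translation": [0,0.03,-0.7],"twist": [0,0,0]},{"translation": [0,0.03,-0.82],"twist": [0,0,0]},{"translation": [0,0.03,-0.94],"twist": [0,0,0]},{"translation": [0,0.03,-0.98],"twist": [0,0,0]},{"translation": [0,0.03,-0.98],"twist": [0,0,0]}])

```text
t: 6.2
ee_pos: [426.9, 104.0, 236.0]
orientation: [0.0, -3.14, 0.0]
ft_force: [0.1, 1.2, 0.2]
width: 87.7
```

Emit:
send_rows(commands=[{"translation": [0,0,0],"twist": [0,0,0]},{"translation": [0,0,0],"twist": [0,0,0]},{"translation": [0,0,0],"twist": [0,0,0]},{"translation": [0,0,0],"twist": [0,0,0]},{"translation": [0,0,0],"twist": [0,0,0]},{"translation": [0,0,0],"twist": [0,0,0]},{"translation": [0,0,0],"twist": [0,0,0]},{"translation": [0,0,0],"twist": [0,0,0]},{"translation": [0,0,0],"twist": [0,0,0]},{"translation": [0,0,0],"twist": [0,0,0]}], grip=1)

```text
t: 7.2
ee_pos: [427.4, 104.2, 237.1]
orientation: [-0.0, 3.141, 0.0]
ft_force: [-0.9, 0.3, 5.9]
width: 24.2
```

Emit:
send_rows(commands=[{"translation": [0,0,0.1],"twist": [0,0,0]},{"translation": [0,0,0.22],"twist": [0,0,0]},{"translation": [0,0,0.34],"twist": [0,0,0]},{"translation": [0,0,0.46],"twist": [0,0,0]},{"translation": [0,0,0.56],"twist": [0,0,0]},{"translation": [-0.02,0.05,0.6],"twist": [0,0,0]},{"translation": [-0.06,0.15,0.6],"twist": [0,0,0]},{"translation": [-0.1,0.27,0.6],"twist": [0,0,0]},{"translation": [-0.14,0.39,0.6],"twist": [0,0,0]},{"translation": [-0.18,0.5,0.6],"twist": [0,0,0]}])

```text
t: 8.2
ee_pos: [408.5, 155.3, 296.2]
orientation: [0.001, -3.141, 0.0]
ft_force: [-0.3, 0.0, -1.9]
width: 24.8
```

Emit:
send_rows(commands=[{"translation": [-0.04,0.11,0],"twist": [0,0,0]},{"translation": [-0.08,0.22,0],"twist": [0,0,0]},{"translation": [-0.12,0.33,0],"twist": [0,0,0]},{"translation": [-0.16,0.44,0],"twist": [0,0,0]},{"translation": [-0.2,0.55,0],"twist": [0,0,0]},{"translation": [-0.24,0.65,0],"twist": [0,0,0]},{"translation": [-0.27,0.73,0],"twist": [0,0,0]},{"translation": [-0.29,0.78,0],"twist": [0,0,0]},{"translation": [-0.29,0.78,0],"twist": [0,0,0]},{"translation": [-0.29,0.78,0],"twist": [0,0,0]}])

```text
t: 9.2
ee_pos: [380.1, 232.0, 296.6]
orientation: [0.001, -3.142, 0.0]
ft_force: [0.4, -0.6, -1.8]
width: 24.4
```

Emit:
send_rows(commands=[{"translation": [0,0,-0.08],"twist": [0,0,0]},{"translation": [0,0,-0.17],"twist": [0,0,0]},{"translation": [0,0,-0.26],"twist": [0,0,0]},{"translation": [0,0,-0.34],"twist": [0,0,0]},{"translation": [0,0,-0.41],"twist": [0,0,0]},{"translation": [0,0,-0.46],"twist": [0,0,0]},{"translation": [0,0,-0.5],"twist": [0,0,0]},{"translation": [0,0,-0.53],"twist": [0,0,0]},{"translation": [0,0,-0.55],"twist": [0,0,0]},{"translation": [0,0,-0.55],"twist": [0,0,0]}])

```text
t: 10.2
ee_pos: [380.1, 232.1, 241.6]
orientation: [0.0, -3.141, 0.0]
ft_force: [-0.2, -0.4, -2.1]
width: 24.5
```

```bash
python3 - <<'E'
from h import *
o=ctrl.get_obs(); print(o['t'],o['ee_pos'],o['ft_force'],o['width'],o['qpos'])
s=snap('side','s2');snap('wrist','w2');t=snap('top','t2')
a=cv2.resize(s['img'][140:260,140:260],None,fx=3.3,fy=3.3,interpolation=cv2.INTER_CUBIC)
b=cv2.resize(load('w2')['img'],(400,300))
cv2.imwrite('pics/c2.png',np.hstack([a[:300,:396],b])[:,:,::-1])
E
```

```text
10.2 [380.07394307 232.07221145 241.56881337] [-0.19832823 -0.4326316  -2.13995337] 24.513090869673615 [ 5.21453783e-01  4.53957827e-01  2.11356223e+00 -2.36219518e-05
  5.74230736e-01 -1.04956770e+00]
```

View pics/c2.png

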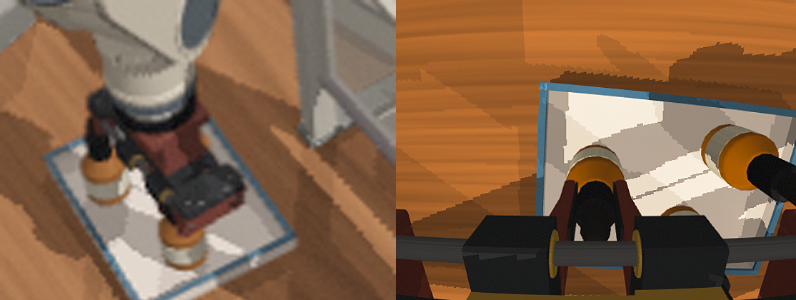

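Bottle hangs upright inside the pan, clear of both spares. Lower the last 2 mm, release, retract.

Emit:
send_rows(commands=[{"translation": [0,0,-0.005],"twist": [0,0,0]},{"translation": [0,0,-0.01],"twist": [0,0,0]},{"translation": [0,0,-0.015],"twist": [0,0,0]},{"translation": [0,0,-0.02],"twist": [0,0,0]},{"translation": [0,0,-0.02],"twist": [0,0,0]},{"translation": [0,0,-0.02],"twist": [0,0,0]},{"translation": [0,0,-0.02],"twist": [0,0,0]},{"translation": [0,0,-0.02],"twist": [0,0,0]},{"translation": [0,0,-0.02],"twist": [0,0,0]},{"translation": [0,0,-0.02],"twist": [0,0,0]}])

```text
t: 11.35
ee_pos: [380.2, 232.2, 241.1]
orientation: [-0.0, 3.141, 0.001]
ft_force: [-4.0, -1.6, 20.5]
width: 24.7
```

Emit:
send_rows(commands=[{"translation": [0,0,0],"twist": [0,0,0]},{"translation": [0,0,0],"twist": [0,0,0]},{"translation": [0,0,0],"twist": [0,0,0]},{"translation": [0,0,0],"twist": [0,0,0]},{"translation": [0,0,0],"twist": [0,0,0]},{"translation": [0,0,0],"twist": [0,0,0]},{"translation": [0,0,0],"twist": [0,0,0]},{"translation": [0,0,0],"twist": [0,0,0]},{"translation": [0,0,0],"twist": [0,0,0]},{"translation": [0,0,0],"twist": [0,0,0]}], grip=-0.3)

```text
t: 12.35
ee_pos: [380.1, 232.1, 239.7]
orientation: [0.0, -3.142, 0.0]
ft_force: [-0.6, -0.4, -0.2]
width: 57.5
```

Emit:
send_rows(commands=[{"translation": [0,0,0.05],"twist": [0,0,0]},{"translation": [0,0,0.15],"twist": [0,0,0]},{"translation": [0,0,0.25],"twist": [0,0,0]},{"translation": [0,0,0.36],"twist": [0,0,0]},{"translation": [0,0,0.47],"twist": [0,0,0]},{"translation": [0,0,0.58],"twist": [0,0,0]},{"translation": [0,0,0.69],"twist": [0,0,0]},{"translation": [0,0,0.8],"twist": [0,0,0]},{"translation": [0,0,0.9],"twist": [0,0,0]},{"translation": [0,0,1],"twist": [0,0,0]}])

```text
t: 13.35
ee_pos: [380.1, 232.1, 340.6]
orientation: [-0.0, 3.142, 0.0]
ft_force: [0.3, -0.6, 0.4]
width: 57.0
```

```bash
python3 - <<'E'
from h import *
from scipy.optimize import least_squares
o=ctrl.get_obs(); print(o['t'],o['ee_pos'],o['ft_force'],o['width'],o['qpos'])
# planar model: r,z with upright shoulder, links a,b(with elbow offset),c
Q=[([1.197,.423,1.63,0,1.089],[217.095,586.068,404.675]),([.2032566,.2620974,2.0820807,0,.79723],[427.325,100.226,334.439]),
([.52145378,.45395783,2.11356223,0,.57423],[380.074,232.072,241.569]),(o['qpos'][:5],o['ee_pos'])]
def f(x):
    r=[]
    for q,p in Q:
        rr=np.hypot(p[0],p[1]); A=q[1];B=A+q[2];C=B+q[4]
        r+=[x[0]+x[2]*np.sin(A)+x[3]*np.sin(B)+x[5]*np.sin(C)-rr, x[1]+x[2]*np.cos(A)+x[3]*np.cos(B)+x[5]*np.cos(C)-p[2]]
    return r
for x0 in([0,350,400,400,0,150],[50,300,450,450,0,100]):
    s=least_squares(f,x0); print(s.x.round(1),np.abs(s.fun).max())
snap('side','s3')
E
```

```text
13.35 [380.06963281 232.06037508 340.56840895] [ 0.29253582 -0.61585493  0.39710139] 57.037013100028474 [ 5.21428848e-01  2.59818616e-01  2.06481376e+00  1.44616887e-05
  8.16876084e-01 -1.04956987e+00]
[ 4.27000e+01 -9.81517e+04  3.49000e+02  4.44800e+02 -2.69980e+03
 -9.84542e+04] 9.772314255216031
[ 4.270000e+01 -9.815210e+04  3.490000e+02  4.448000e+02 -1.773897e+05
 -9.845460e+04] 9.772271870361863
```

```bash
python3 - <<'E'
from scipy.optimize import least_squares
import numpy as np
Q=[([1.197,.423,1.63,0,1.089],[217.095,586.068,404.675]),([.2032566,.2620974,2.0820807,0,.79723],[427.325,100.226,334.439]),
([.52145378,.45395783,2.11356223,0,.57423],[380.074,232.072,241.569]),([.521428,.259818616,2.06481376,0,.816876],[380.0696,232.06,340.568])]
def f(x):
    r=[]
    for q,p in Q:
        rr=np.sqrt(p[0]**2+p[1]**2-11.5**2); A=q[1];B=A+q[2]
        r+=[x[0]+x[2]*np.sin(A)+x[3]*np.sin(B)+x[4]*np.cos(B)-rr, x[1]+x[2]*np.cos(A)+x[3]*np.cos(B)-x[4]*np.sin(B)-p[2]]
    return r
s=least_squares(f,[50,200,450,450,0]); print(s.x.round(1),s.fun.round(2),np.linalg.cond(s.jac))
for q,p in Q: print(q[0]-np.arctan2(p[1],p[0]),np.hypot(*p[:2]))
E
```

```text
[1.000e-01 1.849e+02 5.631e+02 4.849e+02 7.760e+01] [ 0.    0.01 -0.01 -0.01  0.    0.01  0.01 -0.01] 27.94585694725987
-0.019041493871258197 624.9847515331874
-0.02712203932666396 438.9212989830865
-0.026721133053161927 445.3242174640854
-0.026729063295443334 445.31420867086644
```

```bash
cat > ik.py <<'E'
import numpy as np
a,b,e=563.1,484.9,77.6
L=np.hypot(b,e); off=np.arctan2(e,b) # dir: b*(sinB,cosB)+e*(cosB,-sinB) -> angle B+off from up
def ik(R,z,T,c,flip=False):
    S=184.9+c; w=np.array([R-c*np.sin(T),z-c*np.cos(T)-S]); d=np.hypot(*w)
    k=(d*d-a*a-L*L)/(2*a*L)
    if abs(k)>1: return None
    g=np.arccos(k); phi=np.arctan2(w[0],w[1]); A=phi-np.arctan2(L*np.sin(g),a+L*np.cos(g)); B=A+g+0 ; 
    B=A+g-off
    return np.array([A,B-A,T-B]).round(3)
E
python3 - <<'E'
from ik import *
print(ik(438.75,334.4,np.pi,100))
for c in(90,120,150):
  for tip in((585,72),(585,286),(635,130),(635,72)):
    for td in(40,50,60,70,90):
      t=np.radians(td);T=np.pi-t
      print(c,tip,td,ik(tip[0]-182*np.sin(t),tip[1]+182*np.cos(t),T,c))
E
```

```text
[0.262 2.082 0.797]
90 (585, 72) 40 [ 0.544  2.195 -0.295]
90 (585, 72) 50 [ 0.614  2.262 -0.608]
90 (585, 72) 60 [ 0.719  2.308 -0.932]
90 (585, 72) 70 [ 0.848  2.325 -1.254]
90 (585, 72) 90 [ 1.113  2.272 -1.814]
90 (585, 286) 40 [0.101 2.078 0.264]
90 (585, 286) 50 [ 0.104  2.174 -0.009]
90 (585, 286) 60 [ 0.142  2.259 -0.307]
90 (585, 286) 70 [ 0.22   2.329 -0.629]
90 (585, 286) 90 [ 0.481  2.395 -1.305]
90 (635, 130) 40 [ 0.454  2.08  -0.091]
90 (635, 130) 50 [ 0.497  2.158 -0.386]
90 (635, 130) 60 [ 0.573  2.217 -0.696]
90 (635, 130) 70 [ 0.678  2.251 -1.01 ]
90 (635, 130) 90 [ 0.926  2.235 -1.59 ]
90 (635, 72) 40 [ 0.577  2.089 -0.222]
90 (635, 72) 50 [ 0.633  2.158 -0.522]
90 (635, 72) 60 [ 0.72   2.206 -0.831]
90 (635, 72) 70 [ 0.83   2.226 -1.137]
90 (635, 72) 90 [ 1.07   2.183 -1.682]
120 (585, 72) 40 [ 0.55   2.235 -0.342]
120 (585, 72) 50 [ 0.639  2.308 -0.678]
120 (585, 72) 60 [ 0.77   2.353 -1.028]
120 (585, 72) 70 [ 0.926  2.365 -1.371]
120 (585, 72) 90 [ 1.223  2.285 -1.938]
120 (585, 286) 40 [0.08  2.122 0.241]
120 (585, 286) 50 [ 0.088  2.227 -0.047]
120 (585, 286)
[... 620 characters left out ...]
2.396 -1.132]
150 (585, 72) 70 [ 1.016  2.399 -1.495]
150 (585, 72) 90 [ 1.338  2.289 -2.056]
150 (585, 286) 40 [0.06  2.165 0.218]
150 (585, 286) 50 [ 0.074  2.28  -0.085]
150 (585, 286) 60 [ 0.143  2.382 -0.43 ]
150 (585, 286) 70 [ 0.279  2.461 -0.82 ]
150 (585, 286) 90 [ 0.704  2.508 -1.641]
150 (635, 130) 40 [ 0.449  2.165 -0.17 ]
150 (635, 130) 50 [ 0.519  2.256 -0.506]
150 (635, 130) 60 [ 0.639  2.32  -0.865]
150 (635, 130) 70 [ 0.798  2.349 -1.227]
150 (635, 130) 90 [ 1.129  2.287 -1.845]
150 (635, 72) 40 [ 0.584  2.171 -0.311]
150 (635, 72) 50 [ 0.672  2.25  -0.653]
150 (635, 72) 60 [ 0.804  2.297 -1.007]
150 (635, 72) 70 [ 0.963  2.307 -1.351]
150 (635, 72) 90 [ 1.267  2.214 -1.909]
```

Arm model fits: flexing the tool forward needs the wrist flipped (j4≈π). I'll work out a safe flip in front of the shield, high up.

```bash
python3 - <<'E'
from ik import *
for R in(370,390,410):
  for z in(400,440,480): print(R,z,ik(R,z,np.pi,120))
# flip plan: axis d through wrist centre
from scipy.spatial.transform import Rotation as Ro
R,z,c=380,440,120
q=ik(R,z,np.pi,c);B=q[0]+q[1]; d=np.array([np.sin(B),0,np.cos(B)]); W=np.array([R,0,z+c])
print('B',B,'twist/call',(d*np.pi/6/.5).round(3))
for i in range(7):
    M=Ro.from_rotvec(d*i*np.pi/6); dr=M.apply([0,0,-1]); print(i,(W+c*dr).round(0),'tip',(W+(c+182)*dr).round(0),dr.round(2),'cam',(W+M.apply([-78,0,-c-20])).round(0))
E
```

```text
370 400 [0.041 2.157 0.943]
370 440 [-0.022  2.112  1.052]
370 480 [-0.076  2.061  1.156]
390 400 [0.075 2.121 0.946]
390 440 [0.013 2.077 1.052]
390 480 [-0.039  2.027  1.153]
410 400 [0.107 2.083 0.951]
410 440 [0.048 2.04  1.053]
410 480 [-0.003  1.992  1.152]
B 2.09 twist/call [ 0.909  0.    -0.52 ]
0 [380.   0. 440.] tip [380.   0. 258.] [ 0.  0. -1.] cam [302.   0. 420.]
1 [387.  52. 452.] tip [397. 131. 288.] [ 0.06  0.43 -0.9 ] cam [313.  80. 439.]
2 [406.  90. 485.] tip [445. 227. 372.] [ 0.22  0.75 -0.62] cam [342. 139. 490.]
3 [432. 104. 530.] tip [510. 262. 486.] [ 0.43  0.87 -0.25] cam [382. 160. 559.]
4 [458.  90. 576.] tip [575. 227. 599.] [0.65 0.75 0.13] cam [421. 139. 629.]
5 [476.  52. 609.] tip [623. 131. 683.] [0.8  0.43 0.41] cam [450.  80. 680.]
6 [483.   0. 621.] tip [640.   0. 713.] [0.86 0.   0.51] cam [461.   0. 698.]
```

View pics/s3.png

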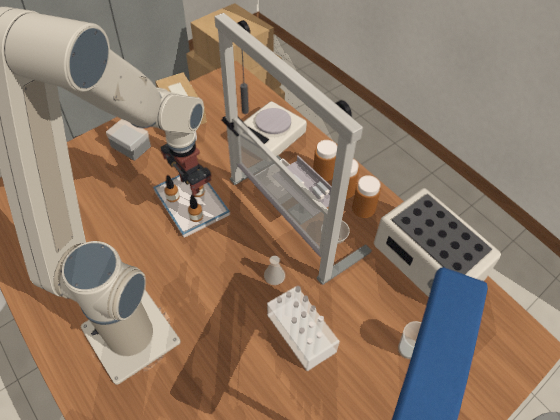

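Bottle stands upright in the pan at (195,208), next to the spares. The flip at that height would sweep too high, so I'll tilt forward first (small j5) and then flip.

```bash
python3 - <<'E'
from ik import *
from scipy.spatial.transform import Rotation as Ro
c=120
for WR,WZ in((290,460),(300,430),(310,460),(320,440)):
    q=ik(WR,WZ-c,np.pi,c);print(WR,WZ,q,'B',np.pi-q[2])
WR,WZ=300,450; q5=.4
q=ik(WR,WZ-c,np.pi,c);B=np.pi-q[2];T=B+q5
d=np.array([np.sin(B),0,np.cos(B)]); W=np.array([WR,0,WZ]);print('B',B,'T',T,'tilt0',np.pi-T,'twist/call',(d*np.pi/5/.5).round(3))
cam=Ro.from_euler('y',-(np.pi-T)).apply([-78,0,-c-20]);d0=Ro.from_euler('y',-(np.pi-T)).apply([0,0,-1])
for i in range(6):
    M=Ro.from_rotvec(d*i*np.pi/5); dr=M.apply(d0); print(i,(W+c*dr).round(0),'tip',(W+(c+182)*dr).round(0),dr.round(2),'cam',(W+M.apply(cam)).round(0))
E
```

```text
290 460 [0.029 2.363 0.75 ] B 2.391592653589793
300 430 [0.124 2.371 0.647] B 2.494592653589793
310 460 [0.062 2.326 0.753] B 2.388592653589793
320 440 [0.127 2.325 0.69 ] B 2.451592653589793
B 2.424592653589793 T 2.824592653589793 tilt0 0.31700000000000017 twist/call [ 0.826  0.    -0.947]
0 [337.   0. 336.] tip [394.   0. 163.] [ 0.31  0.   -0.95] cam [270.   0. 293.]
1 [344.  27. 342.] tip [411.  69. 178.] [ 0.37  0.23 -0.9 ] cam [288.  74. 309.]
2 [362.  44. 357.] tip [455. 112. 216.] [ 0.51  0.37 -0.77] cam [335. 120. 350.]
3 [384.  44. 376.] tip [510. 112. 264.] [ 0.7   0.37 -0.62] cam [394. 120. 401.]
4 [401.  27. 392.] tip [555.  69. 303.] [ 0.84  0.23 -0.49] cam [442.  74. 443.]
5 [408.   0. 397.] tip [571.   0. 318.] [ 0.9   0.   -0.44] cam [460.   0. 459.]
```

Emit:
send_rows(commands=[{"translation": [-0.02,-0.08,0.02],"twist": [0,0,0]},{"translation": [-0.04,-0.16,0.04],"twist": [0,0,0]},{"translation": [-0.06,-0.24,0.06],"twist": [0,0,0]},{"translation": [-0.08,-0.32,0.08],"twist": [0,0,0]},{"translation": [-0.1,-0.4,0.1],"twist": [0,0,0]},{"translation": [-0.12,-0.5,0.1],"twist": [0,0,0]},{"translation": [-0.14,-0.6,0.1],"twist": [0,0,0]},{"translation": [-0.16,-0.7,0.1],"twist": [0,0,0]},{"translation": [-0.18,-0.8,0.1],"twist": [0,0,0]},{"translation": [-0.2,-0.9,0.1],"twist": [0,0,0]}], grip=1)

```text
t: 14.4
ee_pos: [359.9, 141.2, 349.6]
orientation: [0.0, -3.141, 0.0]
ft_force: [-0.3, -0.0, -0.7]
width: 0.6
```

Emit:
send_rows(commands=[{"translation": [-0.02,-0.1,0],"twist": [0,-0.03,0]},{"translation": [-0.04,-0.2,0],"twist": [0,-0.06,0]},{"translation": [-0.06,-0.3,0],"twist": [0,-0.1,0]},{"translation": [-0.08,-0.4,0],"twist": [0,-0.13,0]},{"translation": [-0.1,-0.5,0],"twist": [0,-0.16,0]},{"translation": [-0.12,-0.6,0],"twist": [0,-0.2,0]},{"translation": [-0.14,-0.7,0],"twist": [0,-0.23,0]},{"translation": [-0.16,-0.8,0],"twist": [0,-0.26,0]},{"translation": [-0.18,-0.9,0],"twist": [0,-0.29,0]},{"translation": [-0.2,-1,0],"twist": [0,-0.32,0]}])

```text
t: 15.4
ee_pos: [339.9, 41.2, 349.7]
orientation: [-0.0, 2.98, -0.0]
ft_force: [-0.8, 0.2, -0.4]
width: 0.4
```

Emit:
send_rows(commands=[{"translation": [0,-0.05,-0.02],"twist": [0,-0.04,0]},{"translation": [0,-0.1,-0.04],"twist": [0,-0.08,0]},{"translation": [0,-0.15,-0.06],"twist": [0,-0.12,0]},{"translation": [0,-0.2,-0.08],"twist": [0,-0.16,0]},{"translation": [0,-0.25,-0.1],"twist": [0,-0.2,0]},{"translation": [0,-0.3,-0.12],"twist": [0,-0.25,0]},{"translation": [0,-0.3,-0.13],"twist": [0,-0.32,0]},{"translation": [0,-0.3,-0.13],"twist": [0,-0.32,0]},{"translation": [0,-0.3,-0.13],"twist": [0,-0.32,0]},{"translation": [0,-0.3,-0.13],"twist": [0,-0.32,0]}])

```text
t: 16.4
ee_pos: [340.2, 12.1, 336.7]
orientation: [-0.001, 2.822, -0.0]
ft_force: [-0.3, 0.8, 0.5]
width: 0.5
```

```bash
python3 - <<'E'
from h import *
from ik import *
o=ctrl.get_obs(); print(o['t'],o['ee_pos'],o['orientation'],o['width'],o['qpos'].round(4))
q=o['qpos'];A=q[1];B=A+q[2];T=B+q[4];R=np.sqrt(o['ee_pos'][0]**2+o['ee_pos'][1]**2-11.5**2)
print('c from R,z',(R-a*np.sin(A)-b*np.sin(B)-e*np.cos(B))/np.sin(T),(o['ee_pos'][2]-184.9-a*np.cos(A)-b*np.cos(B)+e*np.sin(B))/(1+np.cos(T)),'B',B,'T',T)
E
```

```text
16.4 [340.2145758   12.07770004 336.72318215] [-5.21691096e-04  2.82188271e+00 -4.81346300e-05] 0.4544268533738556 [ 6.0000e-04  7.0200e-02  2.3535e+00 -4.0000e-04  3.9810e-01 -1.5702e+00]
c from R,z 127.92519077704823 126.10038667928673 B 2.4237350184874065 T 2.8218828262338747
```

```bash
python3 - <<'E'
from ik import *
from scipy.spatial.transform import Rotation as Ro
c=128;B=2.4237;T=2.8219;d=np.array([np.sin(B),0,np.cos(B)]);d0=np.array([np.sin(T),0,np.cos(T)])
p=[c*Ro.from_rotvec(d*i*np.pi/10).apply(d0) for i in range(11)]
print((d*np.pi/5/.5).round(3))
for i in range(0,10,2): print(((p[i+1]-p[i])/100).round(3),((p[i+2]-p[i])/100).round(3))
E
```

```text
[ 0.827  0.    -0.946]
[0.018 0.153 0.016] [0.071 0.292 0.062]
[0.083 0.11  0.072] [0.187 0.18  0.163]
[0.116 0.024 0.101] [0.231 0.    0.202]
[ 0.104 -0.07   0.091] [ 0.187 -0.18   0.163]
[ 0.053 -0.138  0.046] [ 0.071 -0.292  0.062]
```

First flip step, then check that j4 turns positive.

Emit:
send_rows(commands=[{"translation": [0.003,0.031,0.003],"twist": [0.083,0,-0.095]},{"translation": [0.006,0.062,0.006],"twist": [0.165,0,-0.189]},{"translation": [0.01,0.093,0.009],"twist": [0.248,0,-0.284]},{"translation": [0.014,0.124,0.012],"twist": [0.331,0,-0.378]},{"translation": [0.018,0.153,0.016],"twist": [0.414,0,-0.473]},{"translation": [0.027,0.182,0.024],"twist": [0.496,0,-0.568]},{"translation": [0.037,0.21,0.033],"twist": [0.579,0,-0.662]},{"translation": [0.048,0.238,0.042],"twist": [0.662,0,-0.757]},{"translation": [0.06,0.265,0.052],"twist": [0.744,0,-0.851]},{"translation": [0.071,0.292,0.062],"twist": [0.827,0,-0.946]}])

```text
t: 17.4
ee_pos: [347.4, 41.5, 343.0]
orientation: [0.754, 2.694, 0.472]
ft_force: [0.4, 0.2, -0.4]
width: 0.3
```

```bash
python3 - <<'E'
from h import *
o=ctrl.get_obs(); print(o['t'],o['ee_pos'],o['qpos'].round(3))
E
```

```text
17.4 [347.41008837  41.49070389 343.03819035] [ 1.000e-03  7.000e-02  2.353e+00  6.320e-01  3.980e-01 -1.571e+00]
```

Exactly as modelled (j4 = +0.632, other joints unchanged). Continue with the other four.

Emit:
send_rows(commands=[{"translation": [0.016,0.024,0.014],"twist": [0.083,0,-0.095]},{"translation": [0.032,0.046,0.028],"twist": [0.165,0,-0.189]},{"translation": [0.048,0.068,0.042],"twist": [0.248,0,-0.284]},{"translation": [0.065,0.09,0.057],"twist": [0.331,0,-0.378]},{"translation": [0.083,0.11,0.072],"twist": [0.414,0,-0.473]},{"translation": [0.103,0.126,0.09],"twist": [0.496,0,-0.568]},{"translation": [0.124,0.141,0.108],"twist": [0.579,0,-0.662]},{"translation": [0.145,0.155,0.126],"twist": [0.662,0,-0.757]},{"translation": [0.166,0.168,0.144],"twist": [0.744,0,-0.851]},{"translation": [0.187,0.18,0.163],"twist": [0.827,0,-0.946]}])

```text
t: 18.4
ee_pos: [366.1, 59.4, 359.4]
orientation: [1.451, 2.32, 0.907]
ft_force: [-0.2, -0.4, 0.2]
width: 0.3
```

Emit:
send_rows(commands=[{"translation": [0.023,0.007,0.02],"twist": [0.083,0,-0.095]},{"translation": [0.046,0.013,0.04],"twist": [0.165,0,-0.189]},{"translation": [0.069,0.018,0.06],"twist": [0.248,0,-0.284]},{"translation": [0.092,0.022,0.08],"twist": [0.331,0,-0.378]},{"translation": [0.116,0.024,0.101],"twist": [0.414,0,-0.473]},{"translation": [0.139,0.022,0.121],"twist": [0.496,0,-0.568]},{"translation": [0.162,0.018,0.141],"twist": [0.579,0,-0.662]},{"translation": [0.185,0.013,0.161],"twist": [0.662,0,-0.757]},{"translation": [0.208,0.007,0.182],"twist": [0.744,0,-0.851]},{"translation": [0.231,0,0.202],"twist": [0.827,0,-0.946]}])

```text
t: 19.4
ee_pos: [389.2, 59.3, 379.6]
orientation: [2.037, 1.72, 1.273]
ft_force: [-0.3, -0.4, 0.2]
width: 0.2
```

Emit:
send_rows(commands=[{"translation": [0.021,-0.012,0.019],"twist": [0.083,0,-0.095]},{"translation": [0.042,-0.025,0.037],"twist": [0.165,0,-0.189]},{"translation": [0.063,-0.039,0.055],"twist": [0.248,0,-0.284]},{"translation": [0.084,-0.054,0.073],"twist": [0.331,0,-0.378]},{"translation": [0.104,-0.07,0.091],"twist": [0.414,0,-0.473]},{"translation": [0.122,-0.09,0.106],"twist": [0.496,0,-0.568]},{"translation": [0.139,-0.112,0.121],"twist": [0.579,0,-0.662]},{"translation": [0.155,-0.134,0.135],"twist": [0.662,0,-0.757]},{"translation": [0.171,-0.157,0.149],"twist": [0.744,0,-0.851]},{"translation": [0.187,-0.18,0.163],"twist": [0.827,0,-0.946]}])

```text
t: 20.4
ee_pos: [407.9, 41.3, 395.8]
orientation: [2.458, 0.927, 1.536]
ft_force: [-0.2, -0.3, -0.4]
width: 0.3
```

Emit:
send_rows(commands=[{"translation": [0.011,-0.027,0.01],"twist": [0.083,0,-0.095]},{"translation": [0.023,-0.054,0.02],"twist": [0.165,0,-0.189]},{"translation": [0.034,-0.082,0.029],"twist": [0.248,0,-0.284]},{"translation": [0.044,-0.11,0.038],"twist": [0.331,0,-0.378]},{"translation": [0.053,-0.138,0.046],"twist": [0.414,0,-0.473]},{"translation": [0.058,-0.168,0.051],"twist": [0.496,0,-0.568]},{"translation": [0.063,-0.199,0.055],"twist": [0.579,0,-0.662]},{"translation": [0.067,-0.23,0.059],"twist": [0.662,0,-0.757]},{"translation": [0.069,-0.261,0.061],"twist": [0.744,0,-0.851]},{"translation": [0.071,-0.292,0.062],"twist": [0.827,0,-0.946]}])

```text
t: 21.4
ee_pos: [414.9, 12.0, 402.0]
orientation: [-2.664, 0.003, -1.665]
ft_force: [0.0, -0.2, 0.1]
width: 0.8
```

```bash
python3 - <<'E'
from h import *
from scipy.spatial.transform import Rotation as Ro
o=ctrl.get_obs(); print(o['t'],o['ee_pos'],o['qpos'].round(3));M=Ro.from_rotvec(o['orientation']).as_matrix();print(M.round(3),'tip',o['ee_pos']+182*M[:,2])
w=snap('wrist','w4');snap('side','s4');t=snap('top','t4')
# expected pixel of rail underside front edge and mark in the wrist view
print(proj(w,[[570,y,z] for y,z in((0,80),(0,98),(250,286),(215,286))]))
a=cv2.resize(w['img'],(400,300));b=cv2.resize(load('s4')['img'][90:300,140:420],(400,300))
E
```

```text
21.4 [414.94642954  12.04939082 401.99501105] [ 1.000e-03  7.000e-02  2.353e+00  3.145e+00  3.990e-01 -1.572e+00]
[[ 0.438 -0.001  0.899]
 [-0.002 -1.    -0.001]
 [ 0.899 -0.001 -0.438]] tip [578.53427595  11.93035763 322.22658157]
[[292.1 430.9]
 [292.5 425.6]
 [-87.2 311.5]
 [-46.7 315.6]]
```

View pics/w4.png

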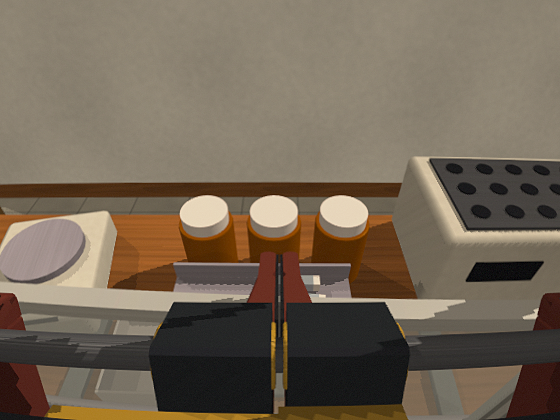

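Flip complete; tips at (578,12,322), seen pointing forward over the sash's top edge. Checking reach for the descent.

```bash
python3 - <<'E'
from ik import *
T=np.pi-np.arctan2(.899,.438)
for x,z in((378,402),(378,300),(378,200),(378,121),(436,121),(436,250),(436,330),(490,210),(490,150)): print(x,z,ik(np.hypot(x-115,62)+115,z,T,128))
E
```

```text
378 402 [ 0.021  2.408 -0.405]
378 300 [ 0.353  2.476 -0.804]
378 200 [ 0.719  2.471 -1.165]
378 121 [ 0.98   2.417 -1.372]
436 121 [ 0.923  2.311 -1.21 ]
436 250 [ 0.541  2.367 -0.883]
436 330 [ 0.302  2.35  -0.628]
490 210 [ 0.665  2.252 -0.892]
490 150 [ 0.822  2.227 -1.025]
```

Emit:
send_rows(commands=[{"translation": [-0.08,0.1,0],"twist": [0,0,0]},{"translation": [-0.16,0.2,0],"twist": [0,0,0]},{"translation": [-0.24,0.3,0],"twist": [0,0,0]},{"translation": [-0.32,0.4,0],"twist": [0,0,0]},{"translation": [-0.37,0.5,0],"twist": [0,0,0]},{"translation": [-0.37,0.5,-0.1],"twist": [0,0,0]},{"translation": [-0.37,0.5,-0.22],"twist": [0,0,0]},{"translation": [-0.37,0.5,-0.35],"twist": [0,0,0]},{"translation": [-0.37,0.5,-0.48],"twist": [0,0,0]},{"translation": [-0.37,0.5,-0.6],"twist": [0,0,0]}])

```text
t: 22.55
ee_pos: [377.9, 62.3, 341.5]
orientation: [-2.664, -0.004, -1.665]
ft_force: [-0.4, -0.2, 0.7]
width: 0.1
```

Emit:
send_rows(commands=[{"translation": [0,0,-0.1],"twist": [0,0,0]},{"translation": [0,0,-0.2],"twist": [0,0,0]},{"translation": [0,0,-0.3],"twist": [0,0,0]},{"translation": [0,0,-0.4],"twist": [0,0,0]},{"translation": [0,0,-0.5],"twist": [0,0,0]},{"translation": [0,0,-0.6],"twist": [0,0,0]},{"translation": [0,0,-0.7],"twist": [0,0,0]},{"translation": [0,0,-0.8],"twist": [0,0,0]},{"translation": [0,0,-0.9],"twist": [0,0,0]},{"translation": [0,0,-1],"twist": [0,0,0]}])

```text
t: 23.55
ee_pos: [378.1, 62.4, 241.5]
orientation: [-2.663, -0.004, -1.665]
ft_force: [0.4, -1.1, -0.4]
width: 0.3
```

Emit:
send_rows(commands=[{"translation": [0,0,-0.12],"twist": [0,0,0]},{"translation": [0,0,-0.24],"twist": [0,0,0]},{"translation": [0,0,-0.36],"twist": [0,0,0]},{"translation": [0,0,-0.48],"twist": [0,0,0]},{"translation": [0,0,-0.6],"twist": [0,0,0]},{"translation": [0,0,-0.72],"twist": [0,0,0]},{"translation": [0,0,-0.84],"twist": [0,0,0]},{"translation": [0,0,-0.95],"twist": [0,0,0]},{"translation": [0,0,-1],"twist": [0,0,0]},{"translation": [0,0,-1],"twist": [0,0,0]}])

```text
t: 24.55
ee_pos: [378.0, 62.3, 141.2]
orientation: [-2.665, -0.002, -1.663]
ft_force: [-0.0, -0.1, -0.1]
width: 0.4
```

```bash
python3 - <<'E'
from h import *
o=ctrl.get_obs(); print(o['t'],o['ee_pos'],o['ft_force'],o['qpos'].round(3))
w=snap('wrist','w5');s=snap('side','s5')
print(proj(w,[[564,62,80],[564,62,98],[564,0,80],[564,150,80]]))
a=cv2.resize(w['img'],(400,300));b=cv2.resize(s['img'][90:300,140:420],(400,300))
cv2.imwrite('pics/c5.png',np.hstack([a,b])[:,:,::-1])
E
```

```text
24.55 [377.95409735  62.2582219  141.23242946] [-0.03238736 -0.09268477 -0.12171415] [ 0.188  0.915  2.435  3.314  1.321 -1.532]
[[280.8 216. ]
 [281.  188.5]
 [400.2 216. ]
 [113.2 215.9]]
```

View pics/c5.png

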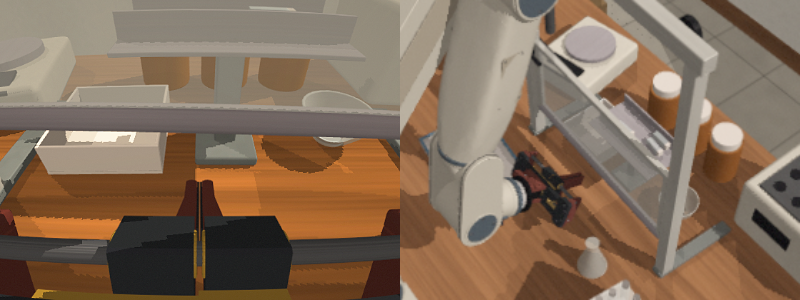

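The wrist view shows the rail's lower edge at row ≈188 (full size), while a rail at z 80 should be at 216. The rail is either further back or higher, so I'll triangulate with edge profiles before moving.

```bash
python3 - <<'E'
from h import *
t,w,s=load('top0'),load('w5'),load('side0')
g=lambda d:d['img'].astype(int).sum(2)//3
print('top col262 rows195-215',g(t)[195:216,262].tolist())
print('top col232 rows195-215',g(t)[195:216,232].tolist())
print('w col190 rows135-205',g(w)[135:206:2,190].tolist())
print('w col350',g(w)[135:206:2,350].tolist())
print('side rows at col 280:',list(range(195,225)),g(s)[195:225,280].tolist())
for r in(202,204,206,208,210): print(r,[onz(t,262,r,z)[0] for z in(80,98,116)])
for r in(150,186,190): print('w',r,[onx(w,281,r,x)[2] for x in(555,564,573,582,590)])
# trough lip & hinge from this view too
for p in((170*1.4,57*1.4),(113*1.4,47*1.4),(365*1.4,57*1.4)): print('lip',onx(w,*p,617), onz(w,*p,132))
E
```

```text
top col262 rows195-215 [107, 110, 108, 108, 108, 110, 112, 112, 115, 118, 103, 100, 94, 86, 100, 111, 113, 114, 116, 118, 118]
top col232 rows195-215 [106, 101, 100, 98, 96, 97, 116, 118, 119, 113, 106, 95, 89, 76, 80, 82, 81, 83, 84, 86, 86]
w col190 rows135-205 [147, 148, 146, 148, 147, 158, 158, 130, 92, 102, 108, 105, 108, 106, 109, 107, 102, 104, 103, 98, 97, 96, 94, 90, 68, 215, 165, 166, 173, 176, 176, 177, 176, 173, 177, 162]
w col350 [123, 123, 126, 122, 136, 134, 155, 155, 151, 129, 95, 102, 103, 104, 107, 106, 101, 102, 100, 99, 98, 95, 95, 94, 92, 85, 73, 125, 128, 130, 128, 127, 128, 127, 127, 129]
side rows at col 280: [195, 196, 197, 198, 199, 200, 201, 202, 203, 204, 205, 206, 207, 208, 209, 210, 211, 212, 213, 214, 215, 216, 217, 218, 219, 220, 221, 222, 223, 224] [136, 137, 130, 123, 125, 124, 124, 124, 132, 128, 136, 133, 114, 106, 99, 97, 93, 87, 81, 78, 80, 119, 125, 120, 113, 111, 113, 111, 110, 110]
202 [np.float64(584.1), np.float64(580.7), np.float64(577.3)]
204 [np.float64(578.6), np.float64(575.3), np.float64(572.0)]
206 [np.float64(573.1), np.float64(569.9), np.float64(566.6)]
208 [np.float64(567.6), np.float64(564.5), np.float64(561.3)]
210 [np.float64(562.1), np.float64(559.1), np.float64(556.0)]
w 150 [np.float64(125.3), np.float64(119.6), np.float64(113.9), np.float64(108.2), np.float64(103.1)]
w 186 [np.float64(106.6), np.float64(99.5), np.float64(92.5), np.float64(85.4), np.float64(79.2)]
w 190 [np.float64(104.3), np.float64(97.1), np.float64(89.9), np.float64(82.7), np.float64(76.2)]
lip [617.   84.9 130.3] [612.7  84.4 132. ]
lip [617.  126.6 138.7] [636.2 133.1 132. ]
lip [617.  -65.5 133.7] [621.5 -68.6 132. ]
```

Emit:
send_rows(commands=[{"translation": [0,0,-0.07],"twist": [0,0,0]},{"translation": [0,0,-0.14],"twist": [0,0,0]},{"translation": [0,0,-0.2],"twist": [0,0,0]},{"translation": [0.08,0,-0.2],"twist": [0,0,0]},{"translation": [0.16,0,-0.2],"twist": [0,0,0]},{"translation": [0.24,0,-0.2],"twist": [0,0,0]},{"translation": [0.34,0,-0.2],"twist": [0,0,0]},{"translation": [0.44,0,-0.2],"twist": [0,0,0]},{"translation": [0.53,0,-0.2],"twist": [0,0,0]},{"translation": [0.58,0,-0.2],"twist": [0,0,0]}])

```text
t: 25.65
ee_pos: [437.0, 62.1, 122.2]
orientation: [2.663, 0.0, 1.667]
ft_force: [0.2, 0.7, -0.3]
width: 0.2
```

```bash
python3 - <<'E'
from h import *
o=ctrl.get_obs(); print(o['t'],o['ee_pos'],o['ft_force'])
s0=load('side0')
print('side rail bottom z at x=565:',[onx(s0,280,r,565) for r in(207,215.5)],[onx(s0,280,r,575) for r in(207,215.5)])
s=snap('side','s6');snap('wrist','w6')
b=cv2.resize(s['img'][130:270,200:340],(560,560),interpolation=cv2.INTER_CUBIC)
cv2.imwrite('pics/c6.png',b[:,:,::-1])
E
```

```text
25.65 [437.0127323   62.05042686 122.20661713] [ 0.20494484  0.71569303 -0.25997547]
side rail bottom z at x=565: [array([565. ,  21.5, 124.8]), array([565. ,  20.6,  82.5])] [array([575. ,  33.7, 104.1]), array([575. ,  32.8,  61.1])]
```

Emit:
send_rows(commands=[{"translation": [0,0,0.05],"twist": [0,0,0]},{"translation": [0,0,0.1],"twist": [0,0,0]},{"translation": [0,0,0.15],"twist": [0,0,0]},{"translation": [0,0,0.21],"twist": [0,0,0]},{"translation": [0,0,0.27],"twist": [0,0,0]},{"translation": [0,0,0.33],"twist": [0,0,0]},{"translation": [0,0,0.39],"twist": [0,0,0]},{"translation": [0,0,0.46],"twist": [0,0,0]},{"translation": [0,0,0.53],"twist": [0,0,0]},{"translation": [0,0,0.6],"twist": [0,0,0]}])

```text
t: 26.75
ee_pos: [435.5, 62.1, 182.4]
orientation: [2.665, 0.001, 1.663]
ft_force: [-2.0, 1.1, -4.3]
width: 0.3
```

```bash
python3 - <<'E'
from h import *
o=ctrl.get_obs(); print(o['t'],o['ee_pos'],o['ft_force'])
w=snap('wrist','w7');s=snap('side','s7')
a=cv2.resize(w['img'],(400,300));b=cv2.resize(s['img'][90:300,140:420],(400,300))
cv2.imwrite('pics/c7.png',np.hstack([a,b])[:,:,::-1])
E
```

```text
26.75 [435.48838726  62.05684515 182.35035126] [-1.97068658  1.12095304 -4.30206649]
```

View pics/c7.png

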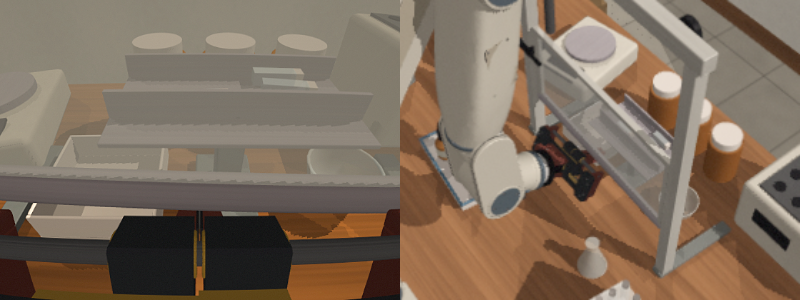

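Emit:
send_rows(commands=[{"translation": [0,0,0.08],"twist": [0,0,0]},{"translation": [0,0,0.16],"twist": [0,0,0]},{"translation": [0,0,0.24],"twist": [0,0,0]},{"translation": [0,0,0.32],"twist": [0,0,0]},{"translation": [0,0,0.4],"twist": [0,0,0]},{"translation": [0,0,0.48],"twist": [0,0,0]},{"translation": [0,0,0.57],"twist": [0,0,0]},{"translation": [0,0,0.66],"twist": [0,0,0]},{"translation": [0,0,0.75],"twist": [0,0,0]},{"translation": [0,0,0.85],"twist": [0,0,0]}])

```text
t: 27.85
ee_pos: [435.7, 62.0, 267.6]
orientation: [2.665, 0.001, 1.664]
ft_force: [0.1, 0.4, -5.4]
width: 0.5
```

Emit:
send_rows(commands=[{"translation": [0,0,0.08],"twist": [0,0,0]},{"translation": [0,0,0.16],"twist": [0,0,0]},{"translation": [0,0,0.24],"twist": [0,0,0]},{"translation": [0,0,0.32],"twist": [0,0,0]},{"translation": [0,0,0.39],"twist": [0,0,0]},{"translation": [0,0,0.44],"twist": [0,0,0]},{"translation": [0,0,0.48],"twist": [0,0,0]},{"translation": [0,0,0.5],"twist": [0,0,0]},{"translation": [0,0,0.5],"twist": [0,0,0]},{"translation": [0,0,0.5],"twist": [0,0,0]}])

```text
t: 28.85
ee_pos: [435.9, 62.1, 317.0]
orientation: [2.663, 0.001, 1.666]
ft_force: [-1.5, 0.3, -2.0]
width: 0.5
```

```bash
python3 - <<'E'
from h import *
o=ctrl.get_obs(); print(o['t'],o['ee_pos'],o['ft_force'])
w=snap('wrist','w8');s=snap('side','s8');t=snap('top','t8')
R=lambda im,w,h:cv2.resize(im,(w,h),interpolation=cv2.INTER_CUBIC)
a=R(w['img'],400,300);b=R(s['img'][95:170,215:315],400,300);c=R(t['img'][160:220,140:340],800,240)
cv2.imwrite('pics/c8.png',np.vstack([np.hstack([a,b]),c])[:,:,::-1])
E
```

```text
28.85 [435.92220491  62.07622701 317.04241072] [-1.52181515  0.34661402 -2.00966657]
```

View pics/c8.png

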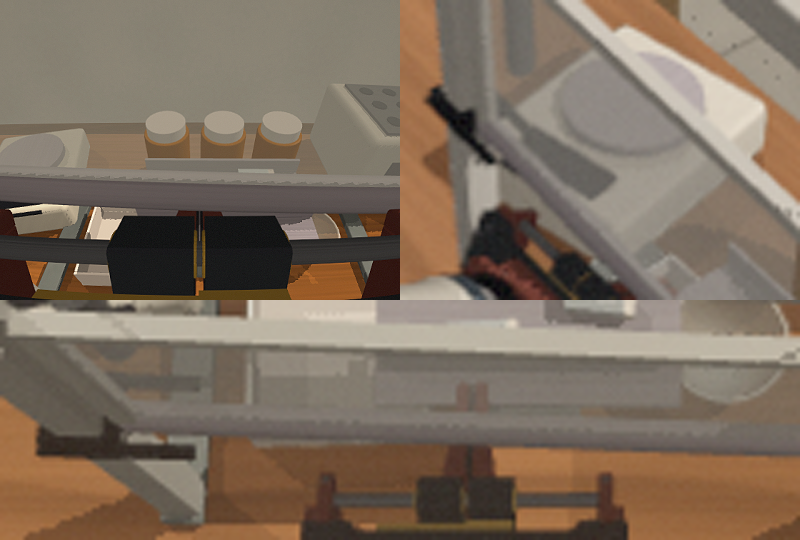

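Side crop shows the rail now just below the pointer's right end. Numerically compare the rail's lower front edge with the pointer.

```bash
python3 - <<'E'
from h import *
s,t=load('s8'),load('t8')
def sat(d): return cv2.cvtColor(d['img'],cv2.COLOR_RGB2HSV)
hs,ht=sat(s),sat(t)
for c in(242,246,250,254,260,270): print('side',c,'V',hs[126:172,c,2].tolist(),'\n S',hs[126:172,c,1].tolist())
for c in(160,175,185): print('topmark',c,ht[186:206,c,2].tolist())
for c in(200,230,320): print('toprail',c,'V',ht[180:206,c,2].tolist(),'S',ht[180:206,c,1].tolist())
for c in(226,230,234,238): print('sidemark',c,hs[112:142,c,2].tolist())
E
```

```text
side 242 V [150, 150, 143, 132, 122, 109, 104, 103, 98, 86, 67, 80, 115, 128, 128, 127, 128, 125, 126, 122, 107, 82, 68, 66, 48, 34, 34, 32, 30, 31, 31, 33, 34, 41, 81, 87, 101, 109, 112, 84, 44, 18, 21, 21, 21, 25] 
 S [27, 24, 20, 21, 19, 23, 20, 20, 21, 21, 19, 32, 40, 36, 36, 40, 38, 39, 38, 44, 71, 121, 139, 131, 96, 38, 30, 16, 17, 8, 8, 15, 15, 44, 126, 138, 146, 133, 134, 131, 133, 71, 24, 24, 12, 41]
side 246 V [105, 106, 103, 103, 104, 116, 131, 135, 125, 111, 109, 104, 98, 94, 104, 123, 130, 130, 128, 123, 127, 91, 68, 68, 60, 60, 62, 63, 63, 67, 79, 111, 68, 30, 32, 51, 67, 70, 73, 109, 131, 109, 104, 82, 72, 71] 
 S [24, 19, 20, 20, 25, 20, 21, 21, 20, 21, 21, 22, 21, 19, 29, 33, 39, 39, 42, 41, 40, 70, 128, 131, 34, 17, 16, 61, 109, 133, 136, 133, 105, 26, 40, 105, 126, 127, 136, 133, 132, 138, 140, 134, 138, 140]
side 250 V [157, 134, 103, 103, 102, 101, 104, 102, 107, 121, 136, 138, 136, 117, 108, 105, 99, 93, 102, 114, 126, 127, 123, 124, 125, 111, 94, 77, 69, 67, 67, 95, 140, 145, 146, 125, 68, 33, 33, 54, 66, 80, 84, 104, 113, 111] 
 S [28, 27, 20, 17, 18, 15, 25, 
[... 2447 characters left out ...]
5, 73, 51, 39, 41, 37, 39, 35, 38, 42, 82, 142, 146, 147, 147, 144, 148, 147]
sidemark 226 [110, 105, 106, 109, 111, 117, 82, 69, 34, 23, 23, 20, 31, 92, 137, 146, 152, 149, 131, 111, 113, 113, 116, 115, 112, 111, 112, 114, 129, 154]
sidemark 230 [111, 109, 113, 112, 113, 114, 110, 110, 110, 109, 96, 29, 23, 9, 22, 19, 17, 45, 91, 111, 109, 107, 109, 111, 109, 108, 107, 111, 111, 110]
sidemark 234 [109, 109, 107, 109, 108, 108, 106, 107, 109, 103, 98, 91, 90, 87, 84, 77, 83, 85, 64, 22, 29, 75, 101, 108, 152, 176, 174, 176, 175, 175]
sidemark 238 [140, 141, 142, 142, 142, 136, 134, 135, 133, 136, 136, 137, 141, 134, 124, 111, 105, 101, 96, 105, 117, 110, 69, 59, 145, 175, 179, 180, 179, 178]
```

```bash
python3 - <<'E'
from h import *
s,t,w=load('s8'),load('t8'),load('w8')
def plane(d,p,q):
    o,a=ray(d,*p);_,b=ray(d,*q); n=np.cross(a,b); return n/np.linalg.norm(n),o
def line(P,Q):
    (n1,o1),(n2,o2)=P,Q
    out=[]
    for y in(0,100,230):
        A=np.array([n1,n2,[0,1,0]]);out.append(np.linalg.solve(A,[n1@o1,n2@o2,y]).round(1))
    return out
print('rail',line(plane(s,(246,139.5),(270,165)),plane(t,(200,193.7),(320,198.2))))
print('mark front strip centre',line(plane(s,(226,121.3),(234,131)),plane(t,(160,196.6),(185,197.7))))
s0,t0=load('side0'),load('top0')
h=cv2.cvtColor(s0['img'],cv2.COLOR_RGB2HSV)[...,2]
for c in(224,228,232,236): print(c,h[112:142,c].tolist())
for k in(250,260): print('resid: z of rail edge in side at x=566,564', [onx(s,k,{250:143.8,260:154.5}[k],x) for x in(560,564,568)])
for u,r in((226,121.3),(230,126),(238,134.8)): print('mark side at x',[onx(s,u,r,x) for x in(556,560,564,575)])
print('wrist proj rail edge z=266,286',proj(w,[[564,150,266],[564,150,286],[557,215,286],[557,240,286]]))
E
```

```text
rail [array([558.8,   0. , 276.4]), array([562.2, 100. , 279.2]), array([566.6, 230. , 282.9])]
mark front strip centre [array([554.5,   0. , 235.8]), array([555.1, 100. , 256.9]), array([555.9, 230. , 284.4])]
224 [164, 169, 164, 164, 103, 40, 38, 28, 28, 19, 32, 87, 147, 166, 166, 166, 161, 161, 163, 148, 119, 114, 112, 110, 114, 115, 114, 145, 167, 170]
228 [104, 106, 105, 105, 107, 106, 109, 107, 102, 75, 37, 28, 19, 24, 23, 47, 84, 105, 112, 110, 109, 113, 110, 110, 119, 114, 112, 113, 111, 110]
232 [171, 172, 173, 172, 171, 172, 164, 114, 112, 103, 63, 28, 20, 20, 15, 23, 31, 33, 34, 64, 101, 113, 115, 114, 116, 115, 115, 114, 116, 113]
236 [174, 175, 175, 173, 176, 181, 184, 184, 181, 160, 126, 110, 110, 116, 117, 116, 115, 115, 105, 85, 50, 36, 32, 51, 84, 106, 111, 110, 110, 109]
resid: z of rail edge in side at x=566,564 [array([560. , 158.5, 288.7]), array([564. , 164.4, 281.5]), array([568. , 170.3, 274.2])]
resid: z of rail edge in side at x=566,564 [array([560. , 110.5, 283.8]), array([564. , 116. , 276.6]), array([568. , 121.6, 269.3])]
mark side at x [array([556. , 275. , 294.2]), array([560. , 281.7, 286.9]), array([564. , 288.4, 279.7]), array([575. , 306.9, 259.8])]
mark side at x [array([556. , 254.3, 290.2]), array([560. , 260.9, 282.9]), array([564. , 267.4, 275.7]), array([575. , 285.5, 255.7])]
mark side at x [array([556. , 213.3, 285.1]), array([560. , 219.6, 277.8]), array([564. , 225.9, 270.5]), array([575. , 243.2, 250.4])]
wrist proj rail edge z=266,286 [[  55.9  298.5]
 [  31.9  265.9]
 [-115.3  273.9]
 [-147.3  269.7]]
```

The estimates for the rail (about 274–280 by vision, 266 by finger geometry) do not agree well; the mark is at about 285. I'll back off (the sash stays) and shift left so the wrist camera sees rail end and pointer together.

Emit:
send_rows(commands=[{"translation": [0,0,-0.08],"twist": [0,0,0]},{"translation": [0,0,-0.15],"twist": [0,0,0]},{"translation": [-0.1,0.1,-0.15],"twist": [0,0,0]},{"translation": [-0.2,0.25,-0.15],"twist": [0,0,0]},{"translation": [-0.3,0.4,-0.15],"twist": [0,0,0]},{"translation": [-0.4,0.55,-0.15],"twist": [0,0,0]},{"translation": [-0.4,0.7,-0.15],"twist": [0,0,0]},{"translation": [-0.4,0.85,-0.15],"twist": [0,0,0]},{"translation": [-0.4,0.95,-0.15],"twist": [0,0,0]},{"translation": [-0.4,0.95,-0.15],"twist": [0,0,0]}])

```text
t: 30.0
ee_pos: [396.1, 158.1, 301.5]
orientation: [-2.664, -0.003, -1.665]
ft_force: [-0.0, 0.7, 0.4]
width: 0.5
```

```bash
python3 - <<'E'
from h import *
o=ctrl.get_obs(); print(o['t'],o['ee_pos'],o['ft_force'])
w=snap('wrist','w9');snap('side','s9');snap('top','t9')
x0,y0,x1,y1=0,180,300,405;k=800/300
im=cv2.resize(w['img'][y0:y1,x0:x1,::-1],None,fx=k,fy=k,interpolation=cv2.INTER_CUBIC)
for u in range(20,300,20): cv2.putText(im,str(u),(int(u*k)-10,12),0,.4,(0,0,255),1);cv2.line(im,(int((u+.5)*k),14),(int((u+.5)*k),20),(0,0,255),1)
for v in range(190,405,10): cv2.putText(im,str(v),(2,int((v-y0+.5)*k)+4),0,.35,(0,0,255),1)
cv2.imwrite('pics/c9.png',im)
print(proj(w,[[x,y,z] for x,y,z in((556,215,285),(556,250,285),(556,290,285),(566,200,270),(566,200,280))]), np.array(w['cam_to_world']).round(2)[:3,3])
E
```

```text
30.0 [396.07322384 158.14248002 301.45131236] [-0.02071073  0.66518204  0.4230333 ]
[[131.5 177. ]
 [ 46.2 177.9]
 [-39.4 179.7]
 [182.6 191. ]
 [178.2 171.9]] [449.45 158.74 363.67]
```

View pics/c9.png

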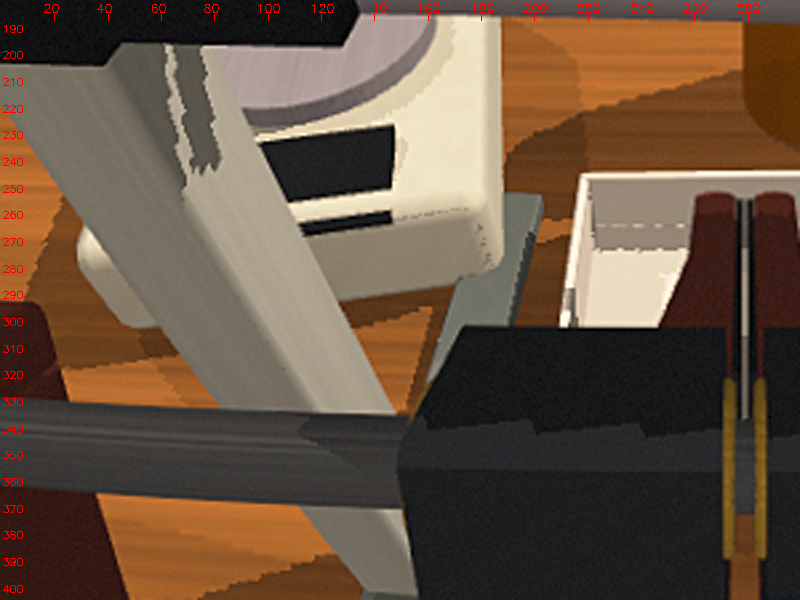

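Wrist crop: pointer's lower edge at row ≈196 (cols 45–130), rail's lower edge at row ≈185 (cols 145–300). Getting upper edges and heights numerically.

```bash
python3 - <<'E'
from h import *
w=load('w9');g=w['img'].max(2)
for c in(60,80,100,120,128): print('ptr',c,g[140:204:2,c].tolist())
for c in(150,180,220,260): print('rail',c,g[140:196:2,c].tolist())
def zz(u,v,xs): return [onx(w,u,v,x)[1:].tolist() for x in xs]
print('ptr lower at 60,120:',zz(60,196.5,(548,552,556)),zz(120,196.5,(548,552,556)))
print('rail lower:',zz(150,184.8,(562,564,566,568)),zz(220,186.5,(562,564,566,568)))
E
```

```text
ptr 60 [87, 88, 96, 120, 115, 118, 116, 114, 103, 104, 101, 100, 99, 97, 96, 100, 96, 63, 20, 19, 18, 20, 19, 18, 18, 21, 18, 18, 47, 89, 88, 87]
ptr 80 [151, 143, 145, 126, 94, 104, 103, 103, 103, 104, 100, 102, 99, 98, 98, 98, 97, 94, 19, 18, 21, 20, 20, 25, 15, 19, 18, 20, 2, 180, 171, 176]
ptr 100 [154, 151, 153, 129, 99, 103, 105, 105, 106, 104, 101, 100, 103, 97, 98, 98, 100, 82, 15, 22, 17, 19, 18, 22, 19, 22, 17, 17, 30, 192, 176, 174]
ptr 120 [143, 144, 146, 128, 95, 105, 105, 104, 105, 104, 102, 102, 100, 98, 98, 98, 97, 108, 11, 18, 16, 19, 19, 19, 23, 23, 19, 22, 6, 178, 176, 175]
ptr 128 [145, 147, 146, 131, 95, 104, 104, 103, 104, 103, 103, 101, 99, 97, 99, 99, 96, 106, 13, 17, 23, 15, 15, 17, 17, 13, 15, 7, 7, 191, 179, 179]
rail 150 [145, 146, 137, 135, 105, 104, 106, 106, 107, 104, 104, 100, 101, 99, 98, 99, 99, 97, 94, 97, 91, 84, 75, 187, 177, 175, 175, 177]
rail 180 [144, 144, 146, 128, 108, 102, 106, 106, 105, 107, 104, 102, 100, 101, 98, 99, 98, 98, 98, 96, 90, 85, 69, 216, 242, 238, 237, 238]
rail 220 [145, 152, 152, 123, 125, 100, 106, 106, 104, 105, 103, 101, 101, 103, 99, 100, 102, 96, 99, 98, 96, 88, 82, 106, 179, 178, 185, 179]
rail 260 [147, 149, 152, 149, 131, 96, 104, 109, 107, 106, 106, 105, 104, 102, 101, 102, 101, 100, 97, 96, 98, 93, 85, 73, 169, 179, 191, 185]
ptr lower at 60,120: [[241.5, 282.1], [244.8, 278.8], [248.2, 275.5]] [[217.7, 282.0], [220.1, 278.7], [222.5, 275.4]]
rail lower: [[211.5, 276.5], [212.5, 275.0], [213.4, 273.4], [214.3, 271.9]] [[182.8, 275.5], [183.3, 274.0], [183.7, 272.4], [184.1, 270.8]]
```

```bash
python3 - <<'E'
from h import *
w,s,t=load('w9'),load('s8'),load('t8')
def pl(d,p,q):
    o,a=ray(d,*p);_,b=ray(d,*q); n=np.cross(a,b); n/=np.linalg.norm(n); return n,n@o
def fit(ps,y):  # x,z at given y on the edge line seen in all views
    A=np.array([[n[0],n[2]] for n,_ in ps]);B=np.array([k-n[1]*y for n,k in ps])
    x=np.linalg.lstsq(A,B,rcond=None)[0]; return x.round(1),(A@x-B).round(1)
y=205
rail=[pl(w,(150,185),(260,187.2)),pl(t,(200,193.7),(320,198.2)),pl(s,(246,139.5),(270,165))]
mark=[pl(w,(60,186.2),(120,186.2)),pl(t,(160,196.6),(185,197.7)),pl(s,(226,121.3),(238,135))]
for idx in((0,1,2),(0,1),(0,2),(1,2)):
    print(idx,'rail',fit([rail[i] for i in idx],y),'mark',fit([mark[i] for i in idx],230))
E
```

```text
(0, 1, 2) rail (array([569. , 271.7]), array([-0.8, -1.2,  1.8])) mark (array([557.6, 280.1]), array([-0.6, -1. ,  1.4]))
(0, 1) rail (array([567.8, 271.6]), array([-0.,  0.])) mark (array([556.6, 280.2]), array([0., 0.]))
(0, 2) rail (array([573.4, 267.3]), array([ 0., -0.])) mark (array([560.8, 276.9]), array([-0., -0.]))
(1, 2) rail (array([565.7, 282.2]), array([0., 0.])) mark (array([555., 289.]), array([0., 0.]))
```

Mark minus rail edge is 7–9.6 mm in all view pairs, with shared biases cancelling. Allowing for the rounded edge, I'll raise the sash another ~9.5 mm from the same contact (TCP z 317 → 326.5).

Emit:
send_rows(commands=[{"translation": [0.0,-0.12,0],"twist": [0,0,0]},{"translation": [0.0,-0.25,0],"twist": [0,0,0]},{"translation": [0.0,-0.38,0],"twist": [0,0,0]},{"translation": [0.05,-0.52,0],"twist": [0,0,0]},{"translation": [0.15,-0.66,0],"twist": [0,0,0]},{"translation": [0.25,-0.8,0],"twist": [0,0,0]},{"translation": [0.35,-0.9,0],"twist": [0,0,0]},{"translation": [0.4,-0.95,0],"twist": [0,0,0]},{"translation": [0.4,-0.95,0.05],"twist": [0,0,0]},{"translation": [0.4,-0.95,0.1],"twist": [0,0,0]}])

```text
t: 31.15
ee_pos: [435.4, 61.9, 312.0]
orientation: [2.665, 0.0, 1.663]
ft_force: [-0.1, 0.0, -0.5]
width: 0.3
```

Emit:
send_rows(commands=[{"translation": [0,0,0.03],"twist": [0,0,0]},{"translation": [0,0,0.055],"twist": [0,0,0]},{"translation": [0,0,0.08],"twist": [0,0,0]},{"translation": [0,0,0.1],"twist": [0,0,0]},{"translation": [0,0,0.12],"twist": [0,0,0]},{"translation": [0,0,0.135],"twist": [0,0,0]},{"translation": [0,0,0.145],"twist": [0,0,0]},{"translation": [0,0,0.15],"twist": [0,0,0]},{"translation": [0,0,0.15],"twist": [0,0,0]},{"translation": [0,0,0.15],"twist": [0,0,0]}])

```text
t: 32.15
ee_pos: [435.4, 62.1, 326.6]
orientation: [2.665, 0.001, 1.663]
ft_force: [-3.9, 3.0, -3.9]
width: 0.3
```

```bash
python3 - <<'E'
from h import *
o=ctrl.get_obs(); print(o['t'],o['ee_pos'],o['ft_force'])
w,w8=snap('wrist','w10'),load('w8')
for c in(60,100,420,500):
    print(c,w8['img'].max(2)[262:310:2,c].tolist(),w['img'].max(2)[262:310:2,c].tolist())
s=snap('side','s10');h=cv2.cvtColor(s['img'],cv2.COLOR_RGB2HSV)[...,2]
for c in(246,250,254,260): print(c,h[126:160,c].tolist())
E
```

```text
32.15 [435.42224229  62.07549074 326.63369046] [-3.92988568  2.95406833 -3.93771216]
60 [95, 98, 97, 96, 93, 94, 92, 89, 88, 90, 87, 55, 245, 235, 226, 217, 202, 184, 151, 146, 130, 130, 130, 130] [98, 94, 97, 95, 94, 90, 92, 92, 87, 88, 85, 61, 26, 22, 255, 233, 227, 227, 62, 27, 0, 136, 130, 131]
100 [95, 100, 99, 97, 97, 94, 95, 96, 90, 90, 91, 87, 68, 192, 191, 191, 192, 190, 184, 176, 175, 171, 168, 160] [99, 99, 97, 96, 98, 95, 97, 97, 89, 88, 91, 84, 81, 204, 197, 197, 196, 188, 182, 177, 172, 168, 160, 118]
420 [91, 92, 95, 95, 95, 95, 96, 95, 93, 93, 92, 92, 91, 91, 86, 85, 86, 83, 77, 91, 87, 84, 89, 87] [90, 95, 96, 96, 94, 95, 95, 95, 92, 94, 91, 92, 89, 93, 89, 86, 86, 76, 80, 90, 87, 86, 93, 90]
500 [89, 90, 92, 93, 97, 94, 98, 96, 92, 92, 93, 91, 89, 91, 90, 86, 87, 82, 72, 63, 60, 61, 61, 62] [89, 95, 91, 96, 97, 96, 97, 97, 95, 94, 91, 92, 90, 91, 90, 86, 84, 82, 79, 92, 82, 86, 90, 85]
246 [104, 104, 104, 117, 130, 134, 123, 114, 106, 104, 98, 90, 72, 59, 98, 125, 130, 126, 110, 80, 69, 67, 80, 71, 63, 61, 64, 72, 108, 124, 74, 34, 36, 53]
250 [157, 134, 103, 101, 102, 102, 107, 122, 136, 140, 124, 112, 108, 104, 99, 93, 94, 110, 127, 128, 127, 128, 127, 128, 126, 96, 67, 63, 66, 75, 143, 151, 142, 120]
254 [149, 154, 160, 143, 115, 102, 100, 102, 105, 103, 104, 123, 137, 143, 127, 115, 108, 107, 101, 97, 100, 115, 126, 127, 128, 129, 126, 125, 100, 81, 43, 31, 33, 33]
260 [146, 139, 126, 118, 126, 143, 150, 128, 107, 103, 104, 101, 101, 101, 101, 103, 107, 122, 139, 140, 135, 116, 107, 107, 101, 97, 95, 107, 125, 128, 120, 83, 42, 30]
```

Rail moved with the finger (contact force 4–5 N). Now release, move to y 100 and reach over the lip's left end.

Emit:
send_rows(commands=[{"translation": [0,0,-0.06],"twist": [0,0,0]},{"translation": [0,0,-0.15],"twist": [0,0,0]},{"translation": [0,0.05,-0.24],"twist": [0,0,0]},{"translation": [0,0.1,-0.33],"twist": [0,0,0]},{"translation": [0,0.15,-0.42],"twist": [0,0,0]},{"translation": [0,0.2,-0.51],"twist": [0,0,0]},{"translation": [0,0.25,-0.6],"twist": [0,0,0]},{"translation": [0,0.3,-0.69],"twist": [0,0,0]},{"translation": [0,0.35,-0.76],"twist": [0,0,0]},{"translation": [0,0.38,-0.78],"twist": [0,0,0]}])

```text
t: 33.25
ee_pos: [435.7, 100.6, 247.9]
orientation: [2.665, 0.002, 1.663]
ft_force: [0.3, 0.3, 0.5]
width: 0.8
```

```bash
python3 - <<'E'
from h import *
o=ctrl.get_obs(); print(o['t'],o['ee_pos'],o['ft_force'])
w=snap('wrist','w11');s=snap('side','s11');t=snap('top','t11')
ht=cv2.cvtColor(t['img'],cv2.COLOR_RGB2HSV)
# lip in wrist view: column profiles right of/left of finger
print('cam',np.array(w['cam_to_world'])[:3,3].round(0))
P=proj(w,[[617,90,134],[650,90,134],[617,131,134],[634,100,134],[599,100,169],[617,-68,134]]);print(P)
g=w['img'].max(2)
for c in(int(P[2][0])+12,int(P[0][0])+60): print(c,g[100:300:4,c].tolist())
r=int((P[0][1]+P[1][1])/2)
print('row',r,g[r,40:330:4].tolist())
E
```

```text
33.25 [435.67295298 100.59455661 247.91255955] [0.26796542 0.34532577 0.48840158]
cam [489. 101. 310.]
[[297.4 284.6]
 [295.5 244.5]
 [230.  284.5]
 [280.8 262.9]
 [281.3 272.5]
 [541.4 280.6]]
242 [150, 155, 246, 240, 241, 241, 240, 243, 133, 137, 135, 137, 154, 90, 127, 83, 88, 88, 89, 90, 91, 103, 99, 159, 171, 163, 161, 169, 162, 164, 174, 89, 88, 91, 86, 91, 90, 88, 93, 169, 166, 164, 157, 162, 162, 163, 107, 173, 168, 168]
357 [150, 148, 241, 241, 240, 240, 240, 241, 251, 143, 143, 141, 141, 155, 94, 117, 90, 89, 87, 87, 86, 86, 80, 143, 154, 165, 158, 148, 183, 169, 165, 87, 85, 87, 84, 88, 87, 90, 85, 152, 153, 146, 161, 160, 169, 172, 125, 65, 67, 65]
row 264 [132, 131, 128, 128, 129, 130, 129, 131, 131, 129, 130, 131, 129, 130, 132, 131, 144, 162, 172, 189, 187, 101, 102, 62, 98, 152, 176, 222, 202, 202, 89, 138, 138, 138, 138, 141, 138, 138, 140, 139, 139, 140, 141, 139, 137, 140, 137, 141, 167, 166, 166, 165, 168, 166, 165, 111, 116, 116, 117, 43, 62, 119, 117, 118, 116, 149, 149, 150, 147, 154, 147, 162, 147]
```

Lip located where predicted (front edge row 284, left end u≈231). Forward 28 mm, then press down in two steps.

Emit:
send_rows(commands=[{"translation": [0.06,0,0],"twist": [0,0,0]},{"translation": [0.12,0,0],"twist": [0,0,0]},{"translation": [0.18,0,0],"twist": [0,0,0]},{"translation": [0.24,0,0],"twist": [0,0,0]},{"translation": [0.28,0,-0.03],"twist": [0,0,0]},{"translation": [0.28,0,-0.08],"twist": [0,0,0]},{"translation": [0.28,0,-0.13],"twist": [0,0,0]},{"translation": [0.28,0,-0.18],"twist": [0,0,0]},{"translation": [0.28,0,-0.23],"twist": [0,0,0]},{"translation": [0.28,0,-0.28],"twist": [0,0,0]}])

```text
t: 34.4
ee_pos: [463.7, 100.1, 220.4]
orientation: [2.664, 0.001, 1.664]
ft_force: [-0.1, 0.6, 1.8]
width: 0.3
```

Emit:
send_rows(commands=[{"translation": [0,0,-0.05],"twist": [0,0,0]},{"translation": [0,0,-0.1],"twist": [0,0,0]},{"translation": [0,0,-0.14],"twist": [0,0,0]},{"translation": [0,0,-0.18],"twist": [0,0,0]},{"translation": [0,0,-0.22],"twist": [0,0,0]},{"translation": [0,0,-0.26],"twist": [0,0,0]},{"translation": [0,0,-0.29],"twist": [0,0,0]},{"translation": [0,0,-0.32],"twist": [0,0,0]},{"translation": [0,0,-0.35],"twist": [0,0,0]},{"translation": [0,0,-0.37],"twist": [0,0,0]}])

```text
t: 35.4
ee_pos: [463.8, 100.1, 183.6]
orientation: [2.664, 0.001, 1.664]
ft_force: [0.2, 1.0, 1.3]
width: 0.4
```

```bash
python3 - <<'E'
from h import *
o=ctrl.get_obs(); print(o['t'],o['ee_pos'],o['ft_force'])
t=snap('top','t12');snap('wrist','w12');s=snap('side','s12')
d=cv2.absdiff(t['img'],load('t11')['img']).max(2)
m=(d>30).astype('u1');k,_,st,c=cv2.connectedComponentsWithStats(m);print([(st[i].tolist()) for i in range(1,k) if st[i][4]>12])
h=cv2.cvtColor(t['img'],cv2.COLOR_RGB2HSV)
m=((h[...,2]>195)).astype('u1'); k,_,st,c=cv2.connectedComponentsWithStats(m[150:195,195:345].copy());print('bright',[(st[i][:5].tolist(),c[i].round(0)+[195,150]) for i in range(1,k) if st[i][4]>5])
E
```

```text
35.4 [463.7517008  100.08139909 183.60820191] [0.19280444 0.96041335 1.3422168 ]
[[241, 157, 38, 9, 248], [280, 159, 23, 5, 76], [304, 160, 6, 7, 29], [217, 173, 10, 5, 23], [293, 181, 17, 5, 43], [224, 195, 56, 34, 406], [216, 200, 26, 10, 74], [0, 202, 281, 218, 34064], [254, 215, 20, 9, 109], [213, 216, 24, 8, 107], [232, 218, 13, 2, 19]]
bright [([7, 6, 1, 7, 7], array([202., 159.])), ([15, 9, 12, 4, 22], array([215., 161.])), ([31, 9, 9, 5, 36], array([230., 161.])), ([10, 11, 4, 2, 7], array([207., 161.]))]
```

Emit:
send_rows(commands=[{"translation": [0,0,-0.02],"twist": [0,0,0]},{"translation": [0,0,-0.04],"twist": [0,0,0]},{"translation": [0,0,-0.06],"twist": [0,0,0]},{"translation": [0,0,-0.08],"twist": [0,0,0]},{"translation": [0,0,-0.09],"twist": [0,0,0]},{"translation": [0,0,-0.09],"twist": [0,0,0]},{"translation": [0,0,-0.09],"twist": [0,0,0]},{"translation": [0,0,-0.09],"twist": [0,0,0]},{"translation": [0,0,-0.09],"twist": [0,0,0]},{"translation": [0,0,-0.09],"twist": [0,0,0]}])

```text
t: 36.55
ee_pos: [464.4, 100.8, 176.3]
orientation: [-2.658, -0.004, -1.672]
ft_force: [-3.2, 3.9, 12.8]
width: 0.4
```

```bash
python3 - <<'E'
from h import *
o=ctrl.get_obs(); print(o['t'],o['ee_pos'],o['ft_force'])
t=snap('top','t13');w=snap('wrist','w13');s=snap('side','s13')
g0,g1,g2=[load(k)['img'].max(2).astype(int) for k in('t11','t12','t13')]
for r in(158,160,162,164,166,168): print(r,'before',g0[r,198:312:2].tolist(),'\n    after',g2[r,198:312:2].tolist())
# cells seen in trough interior from the side view: bright pixels
for k in('side0','s12','s13'):
    h=cv2.cvtColor(load(k)['img'],cv2.COLOR_RGB2HSV);m=((h[...,2]>185)&(h[...,1]<40)).astype('u1')[150:215,255:345].copy()
    n,_,st,c=cv2.connectedComponentsWithStats(m);print(k,[(st[i].tolist()) for i in range(1,n) if st[i][4]>6])
E
```

```text
36.55 [464.44732363 100.79685577 176.26828625] [-3.18805376  3.91441304 12.83977991]
158 before [105, 108, 216, 178, 148, 148, 147, 147, 149, 149, 148, 148, 149, 154, 198, 150, 199, 147, 165, 160, 158, 159, 160, 159, 160, 160, 158, 158, 158, 156, 159, 143, 144, 145, 142, 128, 130, 129, 116, 117, 116, 114, 101, 101, 102, 101, 102, 102, 101, 103, 101, 103, 103, 103, 104, 101, 103] 
    after [101, 102, 208, 172, 140, 142, 142, 142, 143, 142, 143, 143, 141, 147, 191, 141, 190, 142, 193, 140, 141, 140, 130, 100, 98, 113, 111, 116, 114, 114, 116, 110, 110, 111, 109, 107, 105, 104, 100, 100, 100, 99, 95, 95, 93, 95, 98, 95, 96, 97, 96, 98, 95, 96, 95, 94, 95]
160 before [108, 108, 215, 176, 204, 204, 202, 203, 203, 203, 203, 203, 204, 202, 203, 203, 202, 203, 168, 164, 163, 161, 163, 162, 161, 160, 160, 161, 160, 158, 159, 157, 159, 156, 156, 157, 158, 155, 156, 124, 122, 123, 166, 167, 166, 165, 182, 181, 169, 210, 203, 156, 155, 157, 156, 158, 162] 
    after [103, 102, 208, 171, 196, 196, 195, 195, 196, 195, 196, 196, 197, 196, 196, 195, 195, 197, 196, 141, 143, 142, 131, 116, 116, 115,
[... 2040 characters left out ...]
6, 186, 187, 186, 187, 186, 186, 188, 187, 186, 188, 187, 188, 187, 187, 188, 188, 187, 186, 187, 188, 186, 186, 186, 187, 187, 187, 187, 186, 188, 185, 187, 186, 188, 187, 187, 188, 187, 188] 
    after [180, 179, 180, 180, 179, 179, 178, 179, 180, 180, 179, 179, 179, 179, 179, 179, 179, 179, 178, 178, 179, 179, 180, 180, 181, 180, 181, 179, 181, 179, 182, 179, 181, 180, 180, 179, 180, 180, 179, 180, 180, 180, 179, 179, 178, 179, 181, 180, 179, 179, 180, 181, 180, 179, 179, 181, 180]
side0 [[10, 0, 44, 40, 269], [63, 0, 19, 8, 97], [58, 37, 11, 12, 38], [70, 39, 4, 6, 15], [58, 49, 15, 11, 38]]
s12 [[62, 0, 20, 11, 131], [0, 15, 29, 18, 199]]
s13 [[62, 0, 20, 11, 131], [0, 15, 30, 19, 219]]
```

Stop reached (13 N at 0.65 rad) and the caps are gone from the trough. Retract and return to the earlier viewing pose to compare the rail with the pointer, and the bin, against the earlier picture.

Emit:
send_rows(commands=[{"translation": [0,0,0.1],"twist": [0,0,0]},{"translation": [0,0,0.2],"twist": [0,0,0]},{"translation": [-0.08,0,0.3],"twist": [0,0,0]},{"translation": [-0.2,0,0.35],"twist": [0,0,0]},{"translation": [-0.32,0,0.4],"twist": [0,0,0]},{"translation": [-0.44,0,0.45],"twist": [0,0,0]},{"translation": [-0.56,0,0.55],"twist": [0,0,0]},{"translation": [-0.68,0,0.7],"twist": [0,0,0]},{"translation": [-0.68,0,0.85],"twist": [0,0,0]},{"translation": [-0.68,0,1],"twist": [0,0,0]}])

```text
t: 37.7
ee_pos: [394.3, 100.0, 275.1]
orientation: [2.666, 0.002, 1.661]
ft_force: [0.6, -0.0, 0.3]
width: 0.5
```

Emit:
send_rows(commands=[{"translation": [0,0.1,0.1],"twist": [0,0,0]},{"translation": [0,0.2,0.2],"twist": [0,0,0]},{"translation": [0,0.3,0.27],"twist": [0,0,0]},{"translation": [0,0.4,0.27],"twist": [0,0,0]},{"translation": [0,0.5,0.27],"twist": [0,0,0]},{"translation": [0,0.58,0.27],"twist": [0,0,0]},{"translation": [0,0.58,0.27],"twist": [0,0,0]},{"translation": [0,0.58,0.27],"twist": [0,0,0]},{"translation": [0,0.58,0.27],"twist": [0,0,0]},{"translation": [0,0.58,0.27],"twist": [0,0,0]}])

```text
t: 38.7
ee_pos: [395.6, 157.7, 301.8]
orientation: [2.664, 0.0, 1.664]
ft_force: [0.6, 0.3, 0.5]
width: 0.0
```

```bash
python3 - <<'E'
from h import *
o=ctrl.get_obs(); print(o['t'],o['ee_pos'],o['ft_force'])
w=snap('wrist','w14');s=snap('side','s14');t=snap('top','t14');g=w['img'].max(2)
for c in(80,120): print('ptr',c,g[160:204:2,c].tolist())
for c in(150,180,220,260): print('rail',c,g[120:190:2,c].tolist())
print('proj bin corners', proj(w,[[x,y,4] for x,y in((625,105),(625,225),(725,225),(725,105))]))
hs=cv2.cvtColor(w['img'],cv2.COLOR_RGB2GRAY)
for r in range(216,300,4): print(r,''.join('%4d'%v for v in hs[r,205:420:5]))
E
```

```text
38.7 [395.5920213  157.65129945 301.76267358] [0.5577906  0.34047353 0.48487222]
ptr 80 [100, 96, 88, 79, 244, 244, 244, 255, 14, 20, 19, 20, 22, 21, 18, 21, 16, 19, 48, 193, 187, 186]
ptr 120 [101, 96, 90, 83, 163, 184, 185, 176, 10, 20, 19, 24, 19, 24, 17, 19, 22, 27, 24, 202, 184, 186]
rail 150 [154, 153, 152, 154, 141, 105, 110, 112, 112, 110, 110, 108, 110, 109, 104, 105, 104, 103, 102, 102, 103, 97, 90, 88, 96, 188, 186, 186, 188, 188, 188, 187, 187, 183, 185]
rail 180 [157, 152, 154, 132, 135, 106, 110, 111, 110, 110, 110, 108, 108, 109, 106, 107, 106, 107, 102, 104, 104, 100, 93, 86, 92, 253, 241, 240, 238, 239, 238, 236, 237, 239, 237]
rail 220 [156, 158, 162, 143, 139, 105, 110, 113, 113, 112, 113, 108, 109, 107, 105, 105, 108, 106, 102, 102, 104, 102, 95, 91, 79, 167, 203, 202, 191, 198, 194, 190, 192, 198, 181]
rail 260 [155, 155, 162, 163, 136, 110, 111, 115, 113, 112, 112, 113, 111, 109, 109, 107, 108, 105, 103, 102, 104, 102, 98, 95, 89, 139, 204, 196, 197, 198, 203, 195, 193, 205, 190]
proj bin corners [[328.3 349.5]
 [216.8 349.5]
 [226.4 275.5]
 [320.6 275.4]]
216  
[... 3011 characters left out ...]
1  78 203 224 231 232 200 244 246 253  22  40  39  39  25  94  39  39  42  38 171  96  92  96  97  94  94  98  98  91  93  88  92  87 127 122 121 119 118 116 118 119 120
288   67 124 207 233 221 144 146 144 141 143  39  43  35  42  26  82  40  39  38  40  20 174  90  94  92  97  99  91  89  88  92  90  88 122 120 120 120 114 117 117 120 115 117
292   63 252 207 232 225 150 205 214 210 171  38  38  43  38  25  84  38  38  42  43  37 175 175  89  96  91  89  87  92  91 103 122 121 119 119 115 117 119 120 114 115  90 116
296   73 254 207 231 230 238 239 236 240  20  38  40  41  40  24  84  40  41  38  40  39 179 176 140  87  84  92  89 130 122 119 119 119 116 122 121 121 115 115  98  72 129 114
```

Rail edge moved up from row 185.5 to 169 (≈ +8.7 mm), which puts it level with the pointer's middle (about −1 mm). The gripper hides part of the bin, so shift right and lower for a clear look.

Emit:
send_rows(commands=[{"translation": [-0.02,-0.1,-0.1],"twist": [0,0,0]},{"translation": [-0.04,-0.2,-0.2],"twist": [0,0,0]},{"translation": [-0.06,-0.3,-0.3],"twist": [0,0,0]},{"translation": [-0.08,-0.4,-0.4],"twist": [0,0,0]},{"translation": [-0.1,-0.5,-0.5],"twist": [0,0,0]},{"translation": [-0.12,-0.6,-0.6],"twist": [0,0,0]},{"translation": [-0.14,-0.7,-0.7],"twist": [0,0,0]},{"translation": [-0.16,-0.8,-0.8],"twist": [0,0,0]},{"translation": [-0.18,-0.9,-0.9],"twist": [0,0,0]},{"translation": [-0.18,-0.96,-1],"twist": [0,0,0]}])

```text
t: 39.85
ee_pos: [377.7, 61.4, 201.4]
orientation: [2.664, -0.0, 1.664]
ft_force: [-1.0, -1.0, -0.5]
width: 0.4
```

```bash
python3 - <<'E'
from h import *
o=ctrl.get_obs(); print(o['t'],o['ee_pos'],o['ft_force'])
w=snap('wrist','w15');snap('side','s15');snap('top','t15')
P=proj(w,[[x,y,z] for x,y,z in((625,105,40),(625,225,40),(727,229,40),(727,105,40),(727,225,4),(727,105,4),(634,100,134))]);print(P.tolist())
g=cv2.cvtColor(w['img'],cv2.COLOR_RGB2GRAY);h=cv2.cvtColor(w['img'],cv2.COLOR_RGB2HSV)
x0,x1=int(P[:6,0].min())-8,int(P[:6,0].max())+8;y0,y1=int(P[:6,1].min())-6,int(P[:6,1].max())+6
print(x0,x1,y0,y1)
ch=' .:-=+*#%@'
for r in range(max(y0,0),y1,3): print('%3d '%r+''.join(ch[min(9,int(v)//26)] for v in g[r,max(x0,0):x1:2]))
E
```

```text
39.85 [377.65952657  61.39752151 201.42565675] [-0.99422069 -0.96678806 -0.53513719]
[[227.3, 254.0], [89.1, 253.1], [122.3, 180.9], [237.7, 180.1], [135.0, 206.2], [240.2, 205.9], [222.3, 152.1]]
81 248 174 260
174 %%%%%######==:::::::%@*++++++++++++++++++++++++++++++++*++++++++*+++=----------=----
177 %%%#######==:::::::*@%%+++*++++*+++++++***++*+++++++++++*+++*+*++==----------=------
180 %#########=:--:-::-@@%%*+++*+*++++*+++*++*++++++++***+*++*++*++==---------=---------
183 %########+::::::::@@%%%=*+++++++++++++++++++++*+++++++++++*++=-=--------------------
186 #%######=======+:@@#%%%++*++++++**++++++**++*++++++++++++++=----------------------=-
189 #######*======+-#@%%%%%+=*++*++++++++++*++++++*++*++++++*=--------------------------
192 #######+=====+-=@@#%%%%%=+++++++*++*++++*++*++*+*++*++*++*+-------------------------
195 #######=====+=-@@%%%%%%%-=*+++++**++++++++*+++*****+****+***=---=------------------=
198 *#####+====:.-@@#%%%%%%%+=++++++++++++++++++++++++++++++++++++=-----------------====
201 +#####====-:.%@%%%%%%%%%*=++++++++++++++++++++++++++++++++++++++-----=-------======
[... 992 characters left out ...]
%%%%%%%%%%%@@*+++++++++++++++++++++#%%%%@%%%%%%%%@@@%%%**#*########*====:::::
240 ::.#@@%%%%%%%%%%%@@#*+%+++++++++++++++++++%%%%%%%%%%%%%%@@@%%%###=*#####*#*===-:::::
243 ::=@@%%%%%%%%%%%%@@@@@@@@@@++++++++*+#++####%%%%%%%%%%%@@@%%%###*=+#*###*#*===-:::::
246 ::@@%%%%%%%%%%%%@@@@@@@@@@@%++++*#########***++++++++++*+++++++++=+*####*#*===-:::::
249 .@@%%%%%%%%%%%%%@@@@@@@@@@@@*+++##########**++++++++++++++++++++*=++++####+===::::::
252 #@@%%%%%%%%%%%%@@@@@@@@@@@@@@++*###########*++++++++++++++++++++*+++++++#@+===::::::
255 @@%%%%%%%%%%%%%@@%@@%@@@@@@@@@+#############*+++++++++++++++++++++++++++#@@===::::::
258 @@@@@@@@@@@@@@@@@@@@@@@@@@@@@@@@*####*##*##############################%@@%===::::::
```

```bash
python3 - <<'E'
from h import *
w=load('w15');g=cv2.cvtColor(w['img'],cv2.COLOR_RGB2GRAY).astype(int)
ch='0123456789ABCDEFGHIJKLMNOP'
print('digits=gray/10')
for r in range(206,262,2): print('%3d '%r+''.join(ch[v//10] for v in g[r,112:226]))
print(onz(w,150,218,14),onz(w,180,226,14),onz(w,130,226,14),onz(w,190,241,14),onz(w,205,236,14))
P=proj(w,[[687,31+ y*.8-34*0.6*0, 134-y*.6] for y in(-90,0,90)]);print('trough axis px',P.tolist())
# trough interior from the side view: brightness before (s11) and now
s=load('s15')['img'];a=cv2.cvtColor(s,cv2.COLOR_RGB2GRAY)
print('side')
for r in range(150,206,2): print('%3d '%r+''.join(ch[v//10] for v in a[r,262:345]))
E
```

```text
digits=gray/10
206 LLLLLLLLLLLLLLLLLMOOMKMNNNOOOONNOOOOOMNNNOOOOOONNOOOOOOONNOOOOOOOOOPPPPNNNNOOONNNNNNOOONNNNNNKEFFFFFFDBA999999999A
208 LLLLLLLLLLLLLLLLMNNNNNNNNNNNNOOOOOOOOOOOOOOOOOOOOOOOOOOOOOOOOONOOOOOOPNLNNNNNNNNNNNNNNNNNNNONFEFFFFFFDA999999999BC
210 LLLLLLLLLLLLLLLMNNNNNNNNNNNNNOOOOOOOOOOOOOOOOOOOOOOOOOOOOOOOOOOOOOOOOOLKMNNNNNNNNNNNNNNNNNNNKEFFFFFFEDA9999999BBCC
212 LLLLLLLLLLLLLLLNNNNNNNNNNNNOOOOOOOOOOOOOOOOOOOOOOOOOOOOOOOOOOOOPPPPPPNLLLNNNNNNNNNNNNNNNNNNMFFEEFFFEECA999ABCCCCCC
214 LLLLLLLLLLLLLLNNNNNNNNNNNNMLLLLLKKKKLLLKKKKLMLLLMMLLLMMLLLMMLLJIIIIIILLLKOOOOOOOOOOOOOOOOOPMHIIIIIIIGBAACCCCBBCBCB
216 LLLLLLLLLLLLLMNNNNNNNOOOOONLFEFGGJIIIHGGGFJIHIHGGGIJIIIIHHHIJJIFFFFFEIMLLOOOOOOOOOOOOOOOOPOIHIIIIIIHDBCCCCCBBBBBBC
218 LLLLLLLLLLLMNNNNNNNLHGEEEEEEEEEEEEEEFFGHHHHIIJJJJJJKKKKKJIIIIIGEFFFFFFLLNNNNNNNOOOOOOOOOOPNHIIIIIIIGCCCCCBBBCBCCCC
220 LLLLLLLLLLLMNNNNNNMFHIIJJKKLKKJJKKKKKKKKKKKKKJJJJJJJJJJKIIIIIIFHGFFFFEHMNNNNNNNNNNOOOOOOPOIHIIIIIIHEBBCBBBCCCCCCCC
222 LLLLLLLLLLMNNNNNNNGLMLLLLLLLLLKKKKKKLKKKKKKLKKKKKKKKKKKKIIIIIIEBHFEEDLKNNNNNNNNNNNOOOOOOPOHIIIIIIIGCBBBCCCCCCCCCCC
224 LLLLLLLLLM
[... 4178 characters left out ...]
 CCCCCCDHHHHHEDBAAAAAAAABAAAAA9888888899AABDDCBBBBBBBBBDDCCBCDCBBAAAAAAAAAAAAADHGGGG
192 7BFDCCCCDGHHHECCA999AABAAAAAAAAAAAAA9889A9ABCDCBBBBBBBBDDDCBBBAAAAAA9AAA9AAAAFGGGGG
194 777BDCCCCCDHGHHEEEEDCEGCBA999ABBBBBBBB98999AACBBBBBBBEDCBBBBBBBBAAAAAAAAAAAABGGGGGG
196 87778BDCCCCCDGGGHEFGEDCCCCDCDGCEBA9999AB9899AABBCCDDCCCBAAABABBBAAAAAAAAAAAADGGGGGG
198 8788777BDCCCCCDLLFDDDDDCDDEEB77677BBB9776688999AACCBBCCCBBAABBAAAAA9AAAAAAAAFGGGGGG
200 888888877BCCCCCDGEDDDDCDDB87777777677766679A8899A9BBCBCCCCCCBAAAAAA9AAAAAAABGGGGGGG
202 667888887779FDCEHEDCDCA8777777777777766766ABBA889AAABCCCCCCCCCCBAAAAAAAAA9ADGGGGGGG
204 887777ACCC977ACEHEC97777777777767799976666ABBBB9889AAABDCBCCCCCBAA9AAAAAAAAFGGGGGGE
```

The trough is empty. In the bin two cells are clear and the third is ambiguous, so take a closer, steeper look from under the rail.

Emit:
send_rows(commands=[{"translation": [0.05,0,0.05],"twist": [0,0,0]},{"translation": [0.1,0,0.1],"twist": [0,0,0]},{"translation": [0.16,0,0.15],"twist": [0,0,0]},{"translation": [0.22,0,0.2],"twist": [0,0,0]},{"translation": [0.28,0,0.25],"twist": [0,0,0]},{"translation": [0.34,0,0.3],"twist": [0,0,0]},{"translation": [0.4,0,0.35],"twist": [0,0,0]},{"translation": [0.46,0,0.4],"twist": [0,0,0]},{"translation": [0.52,0,0.45],"twist": [0,0,0]},{"translation": [0.52,0,0.45],"twist": [0,0,0]}])

```text
t: 41.0
ee_pos: [430.8, 62.1, 247.7]
orientation: [-2.663, -0.0, -1.667]
ft_force: [0.1, -0.0, -0.2]
width: 0.4
```

```bash
python3 - <<'E'
from h import *
o=ctrl.get_obs(); print(o['t'],o['ee_pos'],o['ft_force'])
w=snap('wrist','w16')
# rectified top-down map of the bin at cell-top height z=16, 2 mm/cell
g=cv2.cvtColor(w['img'],cv2.COLOR_RGB2GRAY)
xs=np.arange(735,610,-3.5);ys=np.arange(240,95,-1.6)
X,Y=np.meshgrid(xs,ys,indexing='ij');P=proj(w,np.stack([X,Y,0*X+14],-1)).astype('f4').reshape(X.shape+(2,))
m=cv2.remap(g,P[...,0],P[...,1],cv2.INTER_LINEAR)
ch='0123456789ABCDEFGHIJKLMNOP'
for x,row in zip(xs,m): print('%5.0f '%x+''.join(ch[v//10] for v in row))
E
```

```text
41.0 [430.75587121  62.09181902 247.6914257 ] [ 0.12519238 -0.01402903 -0.1952779 ]
  735 JJJJHAAAEEEEEEFFFEDEFFFDEDEGFEDDDFECDDDGFDCDDDDDDDDDFDDDDDDDDDDDDDDDDCAABBBCCCB999989998899
  732 JJJJKJBACDDDDDDDDDDDDDDDDDDDDDDDDDDDDDDDDDDDDDDDDDDDDDDDDDDDDDDDDDDDDCABCCCBA99899998999999
  728 JJJJJKGACDDDDDDDDDDDDDDDDDDDDDDDDDDDDDDDDDDDDDDDDDDDDDDDDDDDDDDDDDDDCCCCBA99989999999999999
  724 JJJJJJKHCDDDDDDDDDDDDDDDDDDDDDDDDDDDDDDDDDDDDDDDDDDDDDDDDDDDDDDDDCCCCB999989998999999999988
  721 JJJJJJJJKLFDDGKKKEFKKKGEFJKJJGEKJJKLJKKKKNMJJJMIKKKKNMMKLLNNNHCCCCBA99898989999999999888899
  718 JJJJJJJJKMMMMMMMMMMMMMMMMMMMMMMMMMMMMMMMMMMMMMMMMMMMMMMMMMLICBCBA99988999999999999889889999
  714 JJJJJJJJKMMMMMMMMMMNNMMMMMMMMMMMMMMMMMMMMMNNNONLMMMMMMMNGABCC999889999899999999888888999999
  710 JJJJJJJJKMMMMMMMMMNMMMNMMMMMMMMMMMMMMMMMMMNNNOMJLMMMMMLCBB999999998999999999888889999999999
  707 JJJJJJJJJLMMMMMMMMNNNNMNMMMMNNNNNNNNNNNNNNNNNNMJJNONOOOD88888998999999999888899999999999888
  704 JJJJJJJJKMMMMMMMMLKHHJIKKKKIKKKLKIMKKLLIMLMMMNMJJLNNNNNOOLA78899999998888889999999988888888
  700 JJJJJJJJKMMMMKCDDDDDDDDDDDDDDD
[... 1811 characters left out ...]
22222222222222
  634 5555555555555555555555555555555555555541222222222222222222212222222222222222222222222222222
  630 5555555555555555555555555555555555555542222322222222222222223222323222323322222222222322222
  626 5555555555555555555555555555555555555552222222233222222222222222222222222232322222232233223
  623 5555555555555555555555555555555555565552222222222222223223222222323232232222232232223323322
  620 5555555555555555555555555555555555555556233322222322232223232222222323222222222223223223322
  616 5555555555555555555555555555555555555555532333332222222222223232233332222223232222232333222
  612 5555555555555555555555555555555555555555552222222222232222222323222232222232222223232222223
```

Emit:
send_rows(commands=[{"translation": [-0.05,0,0],"twist": [0,0,0]},{"translation": [-0.1,-0.06,0],"twist": [0,0,0]},{"translation": [-0.15,-0.12,-0.03],"twist": [0,0,0]},{"translation": [-0.2,-0.18,-0.06],"twist": [0,0,0]},{"translation": [-0.25,-0.24,-0.09],"twist": [0,0,0]},{"translation": [-0.3,-0.3,-0.12],"twist": [0,0,0]},{"translation": [-0.35,-0.37,-0.15],"twist": [0,0,0]},{"translation": [-0.35,-0.44,-0.18],"twist": [0,0,0]},{"translation": [-0.35,-0.5,-0.2],"twist": [0,0,0]},{"translation": [-0.35,-0.5,-0.2],"twist": [0,0,0]}])

```text
t: 42.05
ee_pos: [395.0, 11.2, 226.5]
orientation: [2.664, -0.001, 1.664]
ft_force: [0.3, -0.3, -0.5]
width: 0.1
```

```bash
python3 - <<'E'
from h import *
o=ctrl.get_obs(); print(o['t'],o['ee_pos'],o['ft_force'])
w=snap('wrist','w17')
ch='0123456789ABCDEFGHIJKLMNOP'
xs=np.arange(728,618,-3.0);ys=np.arange(235,98,-1.4)
X,Y=np.meshgrid(xs,ys,indexing='ij')
for k in('w17','w15'):
    d=load(k);g=cv2.cvtColor(d['img'],cv2.COLOR_RGB2GRAY)
    P=proj(d,np.stack([X,Y,0*X+12],-1)).astype('f4').reshape(X.shape+(2,))
    m=cv2.remap(g,P[...,0],P[...,1],cv2.INTER_LINEAR)
    print(k,P[0,0],P[-1,-1])
    for x,row in zip(xs,m): print('%4.0f '%x+''.join(ch[v//10] for v in row))
E
```

```text
42.05 [394.99608843  11.21189831 226.54579457] [ 0.31518975 -0.30464698 -0.48160228]
w17 [ 84.2 227. ] [181.8 311.3]
 728 LLLMCBDFFEEFFFEEEEEFFFEFFFFEFEFEEFFFFFFFFFECA9A99A999AAAA9AAAAA9999999A9A99AAAA9999999999BCCCCCCBB
 725 LLLLM9CFFFEEEEEEEEFEEEFFFEEEEEEFEEEEEEEEEEEEFEB99999AA99AAAAA9999999AAAAAAAAA999999999999BCCCCBCBB
 722 LLLLLLIEEEEEEEIMFDDDHMIDDDDEMMIDDDLNNNFDDJNNNMFILE99999AAAA9999999A9A9AAAAA999999999999BCCCCCBCCBB
 719 LLLLLLKNNNNNNNNNNNOOOOMNOOOONNNNNNNNNNNNNNNNNNNNNNNKD99A9A999999AA9AAAAAABA999999999BBCCCCCBBBBBBC
 716 LLLLLLLNNNNNNNNNOOOOOOOOOOOOOOOOOOOOOOOOOOOOOOOONMNNNNKC99999999AAAAAAA99999999999ACCCCCCBCBBBCCCC
 713 LLLLLLMNNNNNNNNNOOOOOOOOOOOOOOOOOOOOOOOOOOOOOOOOOKMNNNNONIA899AAA9AAA9999999999ABCCCCCCBBBBBCCCCCC
 710 LLLLLLMNNNNNNNNNOOOOOOOOOOOOOOOOOOOOOOOOOOOOOOOOOLLLNNNNNNNNH7999AA9999999999BBCCCCCCBBBBBCCCCCBBC
 707 LLLLLLLNNNNNNNNNOOOOOOOOOOOOOOOOOOPOOOOOOPPPPPPPOLLLLOOOOOOOOPNG89999899999BCCCCCCBBBBBCCCCCCCCCBA
 704 LLLLLLMMNNNNNNNNKIIFGGHIIIIIGIIJKJGHJJJKJGFKGFFFFILLLMOOOOOOOOOPJ9899999ACCCCBBCBBBBBBCCCCCBCBBAA9
 701 LLLLLLLMNNNNLHHHGEEEEEEEEEEEEEEEEEFFFGGGGH
[... 6044 characters left out ...]
FFFFFFFFFFFFFFFFFFFFFFFFFFFFFFFFFFFFFFFFFFFFFFFFFFFFFFFFFFFFFFFFFFFFGKIAC967
 635 FFFFFFFFFFFFFFFFFFFFFFFFFFFFFFFFFFFFFFFFFFFFFFFFFFFFFFFFFFFFFFFFFFFFFFFFFFFFFFFFFFFFFFFFFFFILDB966
 632 FFFFFFFFFFFFFFFFFFFFFFFFFFFFFFFFFFFFFFFFFFFFFFFFFFFFFFFFFFFFFFFFFFFFFFFFFFFFFFFFFFFFFFFFFFFGKHB977
 629 FFFFFFFFFFFFFFFFFFFFFFFFFFFFFFFFFFFFFFFFFFFFFFFFFFFFFFFFFFFFFFFFFFFFFFFFFFFFFFFFFFFFFFFFFFFFIKD967
 626 FFFFFFFFFFFFFFFFFFFFFFFFFFFFFFFFFFFFFFFFFFFFFFFFFFFFFFFFFFFFFFFFFFFFFFFFFFFFFFFFFFFFFFFFFFFFGLH967
 623 FFFFFFFFFFFFFFFFFFFFFFFFFFFFFFFFFFFFFFFFFFFFFFFFFFFFFFFFFFFFFFFFFFFFFFFFFFFFFFFFFFFFFFFFFFFFFIKB67
 620 EFFFFFFFFFFFFFFFFFFFFFFFFFFFFFFFFFFFFFFFFFFFFFFFFFFFFFFFFFFFFFFFFFFFFFFFFFFFFFFFFFFFFFFFFFFFFGLD67
```

Cell positions are still ambiguous: two areas clear, one spot hidden behind the trough end. Look from the left side, clear of the bottles.

Emit:
send_rows(commands=[{"translation": [-0.02,0.1,0],"twist": [0,0,0]},{"translation": [-0.04,0.2,0],"twist": [0,0,0]},{"translation": [-0.06,0.3,0],"twist": [0,0,0]},{"translation": [-0.08,0.4,0],"twist": [0,0,0]},{"translation": [-0.1,0.5,0],"twist": [0,0,0]},{"translation": [-0.12,0.6,0],"twist": [0,0,0]},{"translation": [-0.14,0.7,0],"twist": [0,0,0]},{"translation": [-0.15,0.8,0],"twist": [0,0,0]},{"translation": [-0.15,0.9,0],"twist": [0,0,0]},{"translation": [-0.15,1,0],"twist": [0,0,0]}])

```text
t: 43.1
ee_pos: [379.9, 112.8, 227.0]
orientation: [-2.664, -0.001, -1.665]
ft_force: [0.8, -0.0, 0.7]
width: 0.5
```

Emit:
send_rows(commands=[{"translation": [0,0.1,0],"twist": [0,0,0]},{"translation": [0,0.2,0],"twist": [0,0,0]},{"translation": [0,0.3,0],"twist": [0,0,0]},{"translation": [0,0.4,0],"twist": [0,0,0]},{"translation": [0,0.5,0],"twist": [0,0,0]},{"translation": [0,0.6,0],"twist": [0,0,0]},{"translation": [0,0.7,0],"twist": [0,0,0]},{"translation": [0,0.8,0],"twist": [0,0,0]},{"translation": [0,0.9,0],"twist": [0,0,0]},{"translation": [0,1,0],"twist": [0,0,0]}])

```text
t: 44.1
ee_pos: [379.8, 212.8, 227.1]
orientation: [-2.664, -0.001, -1.665]
ft_force: [-0.1, -0.7, 0.0]
width: 0.3
```

```bash
python3 - <<'E'
from h import *
o=ctrl.get_obs(); print(o['t'],o['ee_pos'],o['ft_force'])
w=snap('wrist','w18')
ch='0123456789ABCDEFGHIJKLMNOP'
xs=np.arange(728,625,-3.0);ys=np.arange(235,98,-1.4)
X,Y=np.meshgrid(xs,ys,indexing='ij')
d=w;g=cv2.cvtColor(d['img'],cv2.COLOR_RGB2GRAY);hs=cv2.cvtColor(d['img'],cv2.COLOR_RGB2HSV)
P=proj(d,np.stack([X,Y,0*X+12],-1)).astype('f4').reshape(X.shape+(2,))
print(P[0,0],P[-1,-1])
for im in(g,hs[...,1],hs[...,0]):
    m=cv2.remap(im,P[...,0],P[...,1],cv2.INTER_NEAREST)
    print('--')
    for x,row in zip(xs,m): print('%4.0f '%x+''.join(ch[min(25,v//(10 if im is g else 6))] for v in row))
E
```

```text
44.1 [379.79901736 212.84913322 227.09083584] [-0.07206152 -0.70651182  0.01579681]
[260.4 218.4] [399.5 291.8]
--
 728 OKECDDDDDDDDDDDDDDDDDDDDDDDDDDDDDDDDDDDDDDDDDDDDDDDDDDDDDDDDDDDDDDDDDDDDDDDDDDDDDDDDDDDCAADDDCCCCD
 725 OKECDDDDDDDDDDDDDDDDDDDDDDDDDDDDDDDDDDDDDCDDDDDDDDDDDDDDDDDDDDDDDDDDDDDDDDDDDDDDDDDDDDDD9ADDDDDCCC
 722 OMEBCCCCCCCGEBCCCCCCCCCCGIECCCBFKGCCBDIKKFBCBKKEBCBIKKJDBBJKKKKDDDDDDDDDDDDDDDDDDDDDDDDC9ADCCCDDCC
 719 OMKMLJMMMMMLLMMMMMKMMMMMMMMMMMMMMMMMMMMMMMMMMMMMNNMMLLMMMMLLLMKEDDDDDDDDDDDDDDDDDDDDDDDDADCDDCCCCD
 716 OMJLLLLLLLLLLLLLLLMMMMMMMMMMMMMMMMMMMMMMMMMMMMNNNNNLLLLLLLLLLLMEDDDDDDDDDDDDDDDDDDDDDDDCADDCDDDCCC
 713 OMJLLLLLLLLLLLLLLKMMMMMMMMMMMMMMMMMMMMMMMMMMMKNNNNNLLLLLLLLLLLMDDDDDDDDDDDDDDDDDDDDDDDDDCCCCCCCDCC
 710 OLJLLLLLLLLLLLLLLKMMMMMMMMMMMMMMMMMMMMMMMMMMMJNNNNMLLLLLLLLLLLJDCDDDDDDDDDDDDDDDDDDDDDDCCCDCDDCCCC
 707 OLJLLLLLLLLLLLLLLLMMMMMMMNNMMNNMMNNMMNNMMNNNMMOOONNMMNNLMNNMNNNFFFFFFFFFFFFGFFFGFFFGFFGGCCDCCCCCCC
 704 OLJKLLLLLLLLMMJILLIHIHIIIIIJJJJJJJJJJJJJJHGHDEFFFEJNNNNNNNNNNNOFFGGGFGFGGGGFGGFGGFGGFFGFDCCCDCDDCC
 701 OLJKLLLLLIHHHHFCCCCEEDCCCEEDCCCCDECCCBDEEEEE
[... 9240 characters left out ...]
0101001002222222222222222222222222222222222222222222222222222222222222222222
 641 1111000111000AK22H11011010000012333333333333332222222222222222222222222222222222222222222222222222
 638 1000010000010GB22F01100101001100122222222222222222222222222222222222223222222222222222222222222222
 635 1111010000100AD22D00000110011001022222222222222222222222222222222222222222222222222222222222222222
 632 0110001111010HK32D01011100000100012222222222222222222222222222222222222222222222222222222222222222
 629 0111010111100KE21F00110111110110112222222222222222222222222222222222222222222222222222222222222222
 626 0100010000001AN23I10000000001010100222222222222222222222222222222222222222322222222222222322322222
```

The saturation map shows three separate cells inside the bin (x≈712, 692 and 668; y between 135 and 217), each lying flat. The robot is free of contact (force about 0). Handing in.

```bash
python3 - <<'E'
from h import *
o=ctrl.get_obs(); print(o['t'],o['ft_force'],o['qvel'].round(3))
print(ctrl.close_job())
E
```

```text
44.15 [0.98684071 0.12697382 0.4223999 ] [-0.027 -0.002  0.014 -0.054  0.017  0.028]
the job is handed in; nothing more can be done
None
```

The job is handed in at about 44 s of the 64 s allowed; no verdict was reported. The bottle is back in the enamel pan, the sash is at the pointer and the three cells are in the bin.

- **Bottle:** I gripped it by the collar, set it in the free corner of the pan and released it. A picture taken after release showed it upright, clear of the other two bottles. I did not check it again after that.
- **Sash:** I turned the wrist so the fingers pointed forward, pushed the bottom rail up from below, measured, then corrected by about 9.5 mm. The last wrist picture put the rail's underside about 1 mm below the pointer's middle. The views disagreed on absolute heights by up to 10 mm or so. The height of the pointer above the rail was steadier, at 7 to 9.6 mm before the correction, so I relied on that.
- **Cells:** I pushed the lip's left end down until it met its stop, with 13 N at the end. The trough looked empty afterwards. From two angles only two cells were clearly visible. A final look from the left showed what I read as three separate cells lying flat in the bin, based on pixel values because my picture views were used up. The third cell is therefore less certain than the other two.
- **At hand-in:** The force readings were within sensor noise (1 N or less) and the arm was clear of everything. I did not measure the flask, dish, bin or clip again at the end; I noticed no contact with them.

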